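Load the vial-basket dryer

ROBOT

A 6-joint arm with a two-finger parallel gripper is mounted at the origin on the work surface. World frame = base frame: x ahead of the robot, y to its left, z up, the work surface at z = 0. Lengths are in mm, angles in degrees, forces in N, time in s.
With the tool pointing down it reaches from about 350 to 850 mm from the base axis. Payload 8.1 kg.
Tool frame: the origin (TCP) lies between the finger pads; the fingertips stand ahead of it and the grasp point (between the pads) lies 2 mm behind it (nose_length is the z of the fingertips in the tool frame, in mm); z points along the fingers, y is the direction in which the jaws open and shut (so a half turn about z gives the same grasp; the last joint's range is limited). The gripper opens to 85 mm and grips with 20 to 120 N. Pads are 22 mm wide; open, the fingers measure 114 mm over their backs; the gripper's body (76 mm by 85 mm) begins 54 mm behind the grasp point. The pads swing forward as they close: fully open they stand 13 mm farther back than shut.
Start: joints at [67.242, 7.471, 85.268, -0, 87.261, -4.893], TCP at [184.042, 571.081, 248.292] pointing down, gripper open.
Joint ranges: [-169.43, 169.43], [-51.17, 129.36], [1.28, 143.12], [-76.62, 256.62], [0, 156.53], [-152.29, 152.29]. Speed limits (degrees/s): [136.94, 136.94, 159.86, 180, 180, 180].

INTERFACE

Orientations are given as [roll, pitch, yaw] about the fixed x, y, z axes, in that order (R = Rz(yaw) Ry(pitch) Rx(roll)).
In Python, from bench import * gives the robot as it stands.
- The arm moves only by the tool jog_arm, never from a script. Its argument "plan" is a list of rows, each a list of 3 entries, a list of its own where there are three numbers: the turn, a rotation vector about the tool's x, y, z in degrees, then the shift along the tool's x, y, z in m, then the gripper's target within -1 to 1 (fully open at 1, half-way at 0, shut at -1). A call has 1 to 12 rows; each row is the pose to reach, as a shift and turn from the pose commanded when the call began, along the tool's axes at that moment; what a row does not reach only later rows make up. A row lasts 1/8 s, in which the tool goes at most 62.5 mm and 10.7 degrees, less where a joint would pass 70% of its speed; a pose out of reach is approached as far as the arm can. A call with a gripper value outside its range is refused whole. The fingers move at their own pace and stop on an object; "force" is the grip in N (left out, the last holds). Time passes only in rows, so rows that repeat a pose let the fingers close. It gives the time, the measured TCP pose, the force and the opening at its end, in the units of the state.
- sense(): the state, without advancing time (a new reading comes with each control period).
- snapshot(name): name is "scene" or "top"; returns (picture, depth): 480x640x3 uint8, blue, green, red; 480x640 float32, mm along the optical axis (not along the pixel's ray), 0 where there is no reading.
- camera_info(name): a dict with "fov_y" (degrees; the focal length in pixels is half the picture's height over the tangent of half this angle, whatever the lens; pixels are square), "cx", "cy" (the principal point, pixels), "origin" and "orientation" of the camera in the world. Camera axes: x right, y down, z forward; pixel columns grow to the right and rows downward; lengths in mm; the calibration is good to about 2 mm. A picture is of the moment at which its call begins. camera_info takes no time and is no camera call.
- hand_in(): hands the job in, once; it reports no verdict.
The state is a dict: "time": time; "joint_pos": joint angles; "qd": joint speeds; "joint_efforts": joint torques, N m; "tool_pos": TCP position; "tcp_rot": TCP orientation; "ft_force": force on the tool from outside, world axes, zero at the start; "wrist_torque": the same for the moment, N m; "finger_gap": finger opening in mm.
Only numpy, scipy, OpenCV 4.12 (cv2) and the standard library are available. Lean on these libraries where they do the work, as an engineer would, in place of code of your own. Each camera call takes 0.05 s, during which the arm holds its last target.

TASK

Load the drying station: hang each vial basket by its bail handle on the hook stand of its own colour, and put all the orange weight rings over the pin of the storage post so that they lie flat in a stack, in any order. Only when everything hangs or lies there by itself, press the dryer's green start button down and let it go. Leave the jar, beaker, spatula, dish and stopper where they are.

Things in the scene. Friction and masses are not known exactly. Their poses are not given: they have to be found in the camera images.
- basket_red: Red mesh basket of washed vials, 58 x 58 x 55 mm (treat as solid), 130 to 210 g, standing upright; None if absent. Origin: centre of underside, z up. On top of its bail handle stands an upright red grip tab to pinch: 10 mm thick (x), 18 mm wide (y), 126 to 166 mm above the underside.
- bail_red (a point): Apex of the rigid bail handle of basket_red: centre of its 6 mm steel bar, 125 mm above the underside, axes as the basket. The bail lies in the basket's y-z plane: legs at y = +-26 mm at the rim (55 mm up), +-32 mm at 108 mm up, then roof-shaped to the apex.
- seat_red (a point): Fixed red hook stand: the place of the bail apex when it hangs in the hook's dip, 182 mm above bench. z up, x level from hook tip to rod. Hook: 8 mm bar in this x-z plane; centre at x=+90, 205 mm high (red clamp on 12 mm rod, 225 high), dip x=0, 174 high, free tip (red 13 mm ball) x=-26, 200 high. Bail goes over the tip along +x, then down. Base 100x90x12 at x=+75.
- basket_yellow: Yellow mesh basket of washed vials, 58 x 58 x 55 mm (treat as solid), 130 to 210 g, standing upright; None if absent. Origin: centre of underside, z up. On top of its bail handle stands an upright yellow grip tab to pinch: 10 mm thick (x), 18 mm wide (y), 126 to 166 mm above the underside.
- bail_yellow (a point): Apex of the rigid bail handle of basket_yellow: centre of its 6 mm steel bar, 125 mm above the underside, axes as the basket. The bail lies in the basket's y-z plane: legs at y = +-26 mm at the rim (55 mm up), +-32 mm at 108 mm up, then roof-shaped to the apex.
- seat_yellow (a point): Fixed yellow hook stand: the place of the bail apex when it hangs in the hook's dip, 182 mm above bench. z up, x level from hook tip to rod. Hook: 8 mm bar in this x-z plane; centre at x=+90, 205 mm high (yellow clamp on 12 mm rod, 225 high), dip x=0, 174 high, free tip (yellow 13 mm ball) x=-26, 200 high. Bail goes over the tip along +x, then down. Base 100x90x12 at x=+75.
- basket_green: Green mesh basket of washed vials, 58 x 58 x 55 mm (treat as solid), 130 to 210 g, standing upright; None if absent. Origin: centre of underside, z up. On top of its bail handle stands an upright green grip tab to pinch: 10 mm thick (x), 18 mm wide (y), 126 to 166 mm above the underside.
- bail_green (a point): Apex of the rigid bail handle of basket_green: centre of its 6 mm steel bar, 125 mm above the underside, axes as the basket. The bail lies in the basket's y-z plane: legs at y = +-26 mm at the rim (55 mm up), +-32 mm at 108 mm up, then roof-shaped to the apex.
- seat_green (a point): Fixed green hook stand: the place of the bail apex when it hangs in the hook's dip, 182 mm above bench. z up, x level from hook tip to rod. Hook: 8 mm bar in this x-z plane; centre at x=+90, 205 mm high (green clamp on 12 mm rod, 225 high), dip x=0, 174 high, free tip (green 13 mm ball) x=-26, 200 high. Bail goes over the tip along +x, then down. Base 100x90x12 at x=+75.
- basket_blue: Blue mesh basket of washed vials, 58 x 58 x 55 mm (treat as solid), 130 to 210 g, standing upright; None if absent. Origin: centre of underside, z up. On top of its bail handle stands an upright blue grip tab to pinch: 10 mm thick (x), 18 mm wide (y), 126 to 166 mm above the underside.
- bail_blue (a point): Apex of the rigid bail handle of basket_blue: centre of its 6 mm steel bar, 125 mm above the underside, axes as the basket. The bail lies in the basket's y-z plane: legs at y = +-26 mm at the rim (55 mm up), +-32 mm at 108 mm up, then roof-shaped to the apex.
- seat_blue (a point): Fixed blue hook stand: the place of the bail apex when it hangs in the hook's dip, 182 mm above bench. z up, x level from hook tip to rod. Hook: 8 mm bar in this x-z plane; centre at x=+90, 205 mm high (blue clamp on 12 mm rod, 225 high), dip x=0, 174 high, free tip (blue 13 mm ball) x=-26, 200 high. Bail goes over the tip along +x, then down. Base 100x90x12 at x=+75.
- ring_0: Orange flask-weight ring lying flat, outside diameter 52 mm, hole 24 mm, 14 mm thick, 120 g; absent (None) in some starts. Origin: centre of its underside, z up.
- ring_1: Orange flask-weight ring lying flat, outside diameter 52 mm, hole 24 mm, 14 mm thick, 120 g; absent (None) in some starts. Origin: centre of its underside, z up.
- ring_2: Orange flask-weight ring lying flat, outside diameter 52 mm, hole 24 mm, 14 mm thick, 120 g; absent (None) in some starts. Origin: centre of its underside, z up.
- post: Fixed upright storage post for the rings: white round foot 72 mm wide and 10 mm high, steel pin 14 mm thick with a rounded end reaching 66 mm above the bench. Origin: on the bench, on the pin's axis. Three stacked rings fit.
- start (a joint): Green start button of the dryer, on top of a low white console box (85 x 75 x 35 mm): 0 = up, grows to 0.006 m fully down; a spring returns it, fully down takes about 5 N. It starts the dryer when pushed beyond two thirds of its travel.
- start_top (a point): Centre of the top face of the green button (30 mm wide); pressed straight down.
- amber: Bystander: amber glass jar, 56 mm wide, 110 mm high. Origin: centre of underside.
- beaker: Bystander: glass beaker, 68 mm wide, 85 mm high. Origin: centre of underside.
- spatula: Bystander: slim steel lab spatula with blue grip, 130 mm long (own x), 14 mm wide. Origin: centre of underside.
- dish: Bystander: clear closed dish, 70 mm wide, 16 mm high. Origin: centre of underside.
- stopper: Bystander: dark rubber stopper, 32 mm wide, 26 mm high. Origin: centre of underside.
Not all that is in view belongs to the job. What is shaped like the ring_1 but yellow is not meant.

How it is judged:
By the outcome, as a careful person would: the job done as asked, in the order asked, and still so for the second after the job is handed in, with the robot touching nothing.
Of basket_red, basket_yellow, basket_green, basket_blue only 3 to 4 are there at a start; the rules pass over those that are not, and their reading is None.
Of ring_0, ring_1, ring_2 only 2 to 3 are there at a start; the rules pass over those that are not, and their reading is None.
At some moment in a run one of basket_red, basket_yellow, basket_green, basket_blue, ring_0, ring_1, ring_2 may be knocked a few centimetres aside while the robot is not near it.
It also fails if it takes over 210 s, if anything falls off the work surface, if the arm or the gripper's body presses on something with over 40 N, if the wrist force passes 120 N, or if a joint passes its speed limit or range.

## Working session

There is one attempt and no reset: what is moved stays moved. The work goes in short steps, Python scripts to look and compute and a tool call to move; the robot and the scene stay as the last step left them, time stands still between calls to the robot, and variables do not carry over. Pictures are saved under pics/ and viewed, and the job is handed in when it is done.

Besides the shell and the picture viewer there is one more tool, called by a JSON object that holds its "method" and its "body", one argument or row to a line. jog_arm: Moves the arm, as the interface text tells. Its arguments: {"type":"object","properties":{"plan":{"type":"array","items":{"type":"array"}},"force":{"type":"number"}},"required":["plan"]}

```bash
ls; mkdir -p pics; python3 - <<'E'
from bench import *
import cv2,numpy as np
print(sense())
for n in("scene","top"):
    print(n,camera_info(n))
    p,d=snapshot(n); cv2.imwrite(f"pics/{n}0.png",p); np.save(f"pics/{n}0.npy",d)
E
```

```text
pics
{'time': 0.0, 'joint_pos': array([ 6.72444215e+01,  7.51590473e+00,  8.53304829e+01,  1.26467591e-03,
        8.72599412e+01, -4.89256015e+00]), 'qd': array([ 0.00312542, -0.01933855, -0.06706288,  0.04856864, -0.0137932 ,
       -0.04106075]), 'joint_efforts': array([-3.15662321e-03, -5.69404614e+01, -5.00545478e+01, -5.64530455e-04,
        1.46719714e-02,  1.06127305e-05]), 'tool_pos': array([183.81102208, 570.6076093 , 247.22454754]), 'tcp_rot': array([-1.79894166e+02, -1.03270288e-02,  1.62136911e+02]), 'ft_force': array([-0.17944665,  0.24990502,  0.21202916]), 'wrist_torque': array([-0.04701462,  0.01906604, -0.01893884]), 'finger_gap': 85.3502193126005}
scene {'fov_y': 53.10122113491496, 'cx': 324.0614738447355, 'cy': 236.93204734832324, 'origin': array([ 981.52585319, -830.85902803,  816.55497018]), 'orientation': array([-1.26334280e+02,  1.00355202e-01,  3.34775284e+01])}
top {'fov_y': 45.48739029721841, 'cx': 318.3486522913027, 'cy': 236.17660850360892, 'origin': array([ 406.12066908,  -44.96375765, 1408.35908262]), 'orientation': array([-177.08102554,   -0.51736337,  -91.28722475])}
```

View pics/scene0.png

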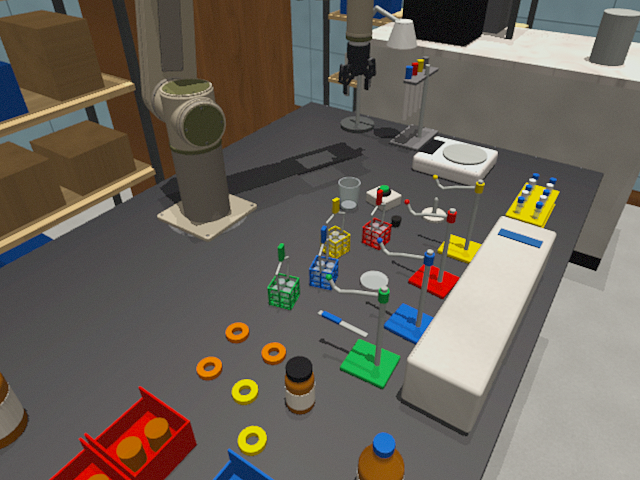

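View pics/top0.png

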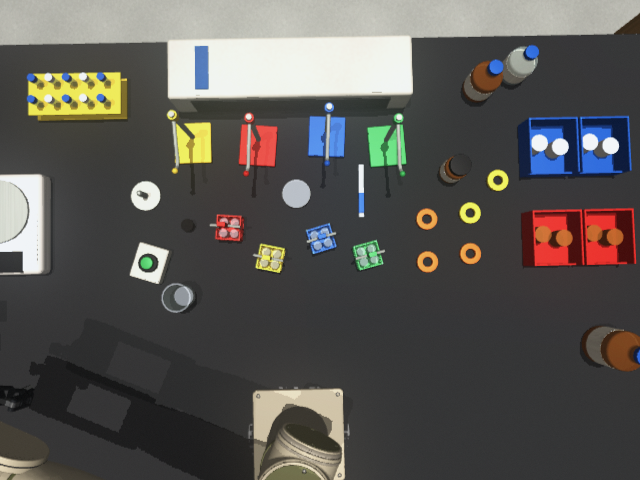

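```bash
cat > h.py <<'E'
from bench import *
import cv2,numpy as np
from scipy.spatial.transform import Rotation as Rn
def K(n):
    c=camera_info(n); f=240/np.tan(np.radians(c['fov_y']/2))
    return f,c['cx'],c['cy'],np.array(c['origin']),Rn.from_euler('xyz',c['orientation'],degrees=True).as_matrix()
def cloud(n,d):
    f,cx,cy,o,R=K(n); v,u=np.mgrid[0:480,0:640]
    P=np.stack([(u-cx)/f*d,(v-cy)/f*d,d],-1)@R.T+o
    P[d<=0]=np.nan; return P
def ray(n,u,v,z):
    f,cx,cy,o,R=K(n); r=R@np.array([(u-cx)/f,(v-cy)/f,1]); return o+r*(z-o[2])/r[2]
H={'red':(0,5,170),'orange':(8,18,170),'yellow':(24,34,150),'green':(55,80,120),'blue':(103,122,120)}
def mask(p,c):
    h=cv2.cvtColor(p,cv2.COLOR_BGR2HSV); a,b,s=H[c]
    m=(h[...,0]>=a)&(h[...,0]<=b)
    if c=='red': m|=h[...,0]>=175
    return m&(h[...,1]>=s)&(h[...,2]>60)
def take(n,tag):
    p,d=snapshot(n); cv2.imwrite(f"pics/{n}{tag}.png",p); np.save(f"pics/{n}{tag}.npy",d); return p,d
E
cat > comps.py <<'E'
from h import *
import sys
for n in("top","scene"):
    p=cv2.imread(f"pics/{n}0.png"); d=np.load(f"pics/{n}0.npy"); P=cloud(n,d)
    for c in H:
        m=mask(p,c); N,L,S,C=cv2.connectedComponentsWithStats(m.astype(np.uint8))
        for i in range(1,N):
            if S[i,4]<12: continue
            Q=P[(L==i)]; q=np.nanmedian(Q,0)
            if abs(q[1])>520 or q[0]>800 or q[0]<200: continue
            print(n,c,S[i].tolist(),C[i].round(1),'med',q.round(0),'zr',np.nanpercentile(Q[:,2],[2,98]).round(0))
E
python3 comps.py; python3 -c "
import bench;print([x for x in dir(bench) if x[0]!='_'])"
```

```text
top red [245, 115, 9, 7, 17] [250.1 119.1] med [715.  79. 217.] zr [213. 222.]
top red [239, 125, 8, 40, 243] [242.7 145.4] med [704. 122.  10.] zr [ 4. 16.]
top red [250, 126, 27, 41, 890] [263.8 146.4] med [700.  69.  11.] zr [ 5. 17.]
top red [243, 171, 6, 5, 24] [245.7 173. ] med [605.  93. 203.] zr [198. 208.]
top red [216, 215, 28, 26, 301] [229.  227.3] med [500. 152.  48.] zr [ -3. 167.]
top orange [446, 158, 16, 21, 68] [450.4 170.5] med [ 617. -367.   82.] zr [76. 88.]
top orange [416, 209, 21, 21, 111] [428.1 218.7] med [ 514. -333.   12.] zr [ 4. 19.]
top orange [421, 213, 12, 12, 46] [426.6 217.9] med [ 517. -326.   13.] zr [ 2. 18.]
top orange [459, 243, 22, 21, 283] [470.1 253.4] med [ 426. -430.   12.] zr [ 1. 18.]
top orange [417, 252, 21, 21, 172] [428.3 261.7] med [ 409. -330.   12.] zr [ 4. 18.]
top yellow [168, 112, 9, 8, 26] [173.1 116.5] med [724. 241. 216.] zr [213. 220.]
top yellow [176, 123, 36, 41, 782] [191.7 144.5] med [709. 251.  10.] zr [ 4. 17.]
top yellow [172, 168, 6, 6, 23] [174.3 170.3] med [614. 244. 203.] zr [ 85. 208.]
top yellow [487, 170, 22, 
[... 3900 characters left out ...]
18. -237.  210.] zr [196. 220.]
scene green [340, 339, 60, 50, 1644] [369.5 363.4] med [ 700. -240.   13.] zr [ 4. 16.]
scene blue [321, 225, 6, 18, 86] [323.2 233.5] med [474. -70. 151.] zr [ 87. 169.]
scene blue [377, 238, 5, 5, 21] [379. 240.] med [625. -81. 203.] zr [199. 208.]
scene blue [424, 251, 11, 15, 108] [428.5 259. ] med [742. -91. 210.] zr [195. 220.]
scene blue [309, 255, 30, 35, 422] [322.5 274.6] med [478. -83.  25.] zr [ 0. 58.]
scene blue [384, 303, 50, 41, 1069] [407.2 323. ] med [715. -94.  13.] zr [ 3. 17.]
scene blue [322, 311, 20, 13, 126] [331.1 316.9] med [ 560. -168.    9.] zr [-0. 13.]
['PlanningError', 'camera_info', 'hand_in', 'nose_length', 'sense', 'snapshot']
```

```bash
python3 - <<'E'
import cv2
p=cv2.imread("pics/top0.png"); cv2.imwrite("pics/t_crop.png",cv2.resize(p[95:295,120:440],None,fx=2.5,fy=2.5,interpolation=cv2.INTER_CUBIC)[:600,:800])
p=cv2.imread("pics/scene0.png"); cv2.imwrite("pics/s_crop.png",cv2.resize(p[170:395,240:500],None,fx=2.6,fy=2.6,interpolation=cv2.INTER_CUBIC)[:600,:800])
E
```

```text
(no output)
```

View pics/t_crop.png

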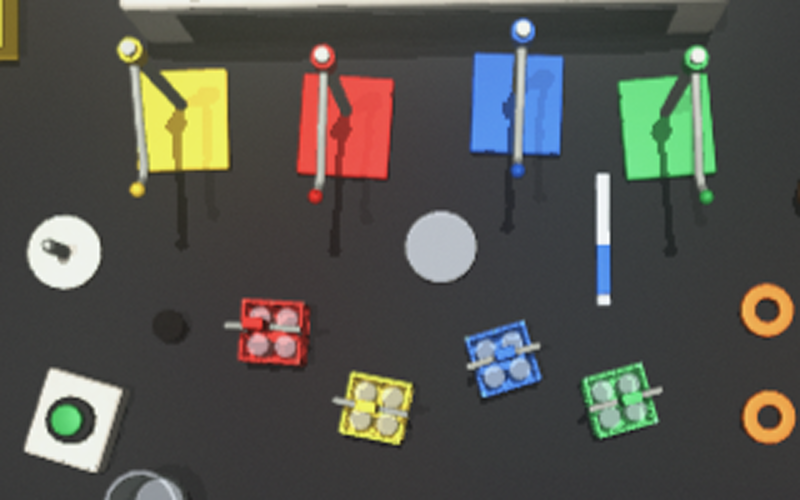

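View pics/s_crop.png

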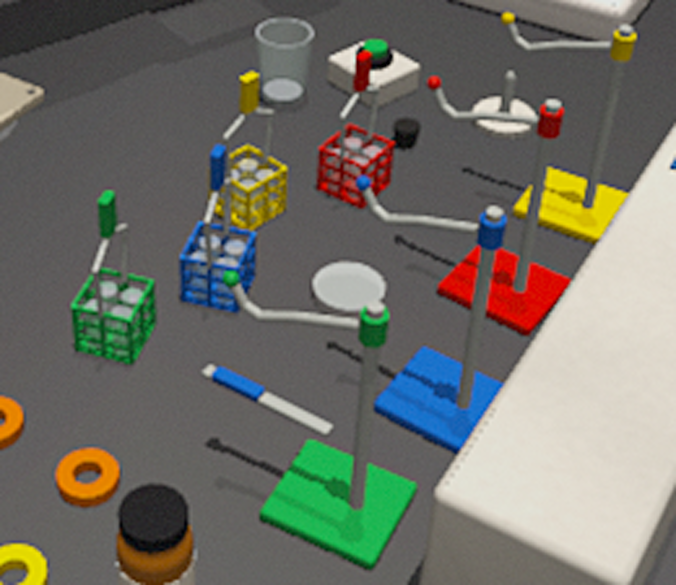

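```bash
cat > meas.py <<'E'
from h import *
import sys
tag=sys.argv[1]
import bench
imgs={}
for n in("top","scene"):
    if tag!='0': p,d=take(n,tag)
    else: p=cv2.imread(f"pics/{n}0.png"); d=np.load(f"pics/{n}0.npy")
    imgs[n]=(p,d,cloud(n,d))
def comps(m,mn=10):
    N,L,S,C=cv2.connectedComponentsWithStats(m.astype(np.uint8)); return [(L==i,C[i],S[i,4]) for i in range(1,N) if S[i,4]>=mn]
for c in('red','yellow','green','blue'):
    for n in imgs:
        p,d,P=imgs[n]; m=mask(p,c)
        # hook
        inb=(P[...,0]>540)&(P[...,0]<790)&(np.abs(P[...,1])<300)
        o=[]
        for z0,z1,zr in((190,209,200),(207,224,220 if n=='top' else 212)):
            for M,C,a in comps(m&inb&(P[...,2]>z0)&(P[...,2]<z1),8):
                o.append((ray(n,*C,zr).round(1)[:2].tolist(),int(a)))
        print(c,n,'tip/clamp',o)
        # tab
        b=(P[...,0]<580)&(P[...,0]>250)&(np.abs(P[...,1])<450)
        for M,C,a in comps(m&b&(P[...,2]>118)&(P[...,2]<175),5):
            print('   tab',a,C.round(1),ray(n,*C,160 if n=='top' else 146).round(1)[:2],'med',np.nanmedian(P[M],0).round(1))
        if n=='top':
            mm=m&b&(P[...,2]<75)
            if c=='green': mm&=P[...,1]<250
            if c=='blue': mm&=(P[...,0]<535)
            k=np.argwhere(cv2.morphologyEx(mm.astype(np.uint8),cv2.MORPH_OPEN,np.ones((2,2))))[:,::-1].astype(np.float32)
            if len(k)>10:
                Q=np.array([ray(n,u,v,55)[:2] for u,v in k],np.float32)
                r=cv2.minAreaRect(Q); print('   rim',np.round(r[0],1),np.round(r[1],1),round(r[2],1))
for n in imgs:
    p,d,P=imgs[n]; m=mask(p,'orange')
    b=(P[...,0]<580)&(P[...,0]>250)&(P[...,1]>-700)&(P[...,2]<80)
    m=cv2.morphologyEx((m&b).astype(np.uint8),cv2.MORPH_CLOSE,np.ones((3,3)))
    for M,C,a in comps(m,60): 
        cs,_=cv2.findContours(M.astype(np.uint8),0,1); k=max(cs,key=len)[:,0]
        Q=np.array([ray(n,u,v,14)[:2] for u,v in k],np.float32); e=cv2.fitEllipse(Q)
        print('ring',n,a,np.round(e[0],1),np.round(e[1],1))
print('nose',bench.nose_length)
E
python3 meas.py 0
```

```text
red top tip/clamp [([605.1, 93.9], 24), ([715.5, 80.7], 17)]
   tab 49 [221.4 224.5] [499.7 153.3] med [500.2 153.1 163.8]
   rim [497.2 148.6] [63.2 58.4] 85.2
red scene tip/clamp [([603.8, 97.7], 16), ([721.6, 81.3], 39), ([722.1, 83.4], 49)]
   tab 78 [379.  196.9] [500.6 159.1] med [505.2 150.5 152.6]
yellow top tip/clamp [([613.9, 244.9], 22), ([724.2, 241.7], 26)]
   tab 6 [268.8 259.3] [421.4  51.3] med [421.   50.6 163.3]
   rim [ 465.2 -177.5] [ 67.2 538.3] 10.3
yellow scene tip/clamp [([613.3, 249.2], 16), ([730.7, 244.4], 35), ([731.0, 246.7], 46)]
   tab 89 [335.6 205.1] [425.7  61.5] med [430.   54.7 149.8]
green top tip/clamp [([596.9, -238.3], 25), ([708.4, -228.1], 30)]
   tab 33 [371.7 254. ] [ 428.1 -173.1] med [ 428.  -173.4  164.6]
   rim [ 425.4 -175.3] [58.  60.9] 13.9
green scene tip/clamp [([597.2, -236.0], 32), ([715.4, -235.1], 56), ([715.0, -232.4], 77)]
   tab 99 [280.8 251.6] [ 427.  -171.7] med [ 432.8 -179.3  153.6]
blue top tip/clamp [([623.2, -78.1], 27), ([734.5, -86.0], 35)]
   tab 43 [321.7 236.4] [468.9 -64.9] med [469.3 -65.4 164.1]
   rim [467.4 -66.3] [60.2 60. ] 16.0
blue scene tip/clamp [([622.9, -76.7], 21), ([740.9, -88.5], 50), ([740.5, -85.8], 63)]
   tab 83 [323.2 233.7] [468.8 -61.4] med [474.  -70.1 151.4]
ring top 199 [ 513.7 -323.8] [49.1 50.2]
ring top 526 [ 464.6 -634.3] [ 40.3 103.4]
ring top 303 [ 426.9 -427.6] [49.  52.2]
ring top 235 [ 409.1 -322.5] [49.1 50.4]
ring scene 360 [ 413.8 -325.8] [50.3 58.9]
ring scene 394 [ 517.8 -327.5] [50.1 58. ]
ring scene 431 [ 431.3 -430.8] [50.  58.4]
ring scene 639 [ 455.  -587.8] [42.9 66.7]
ring scene 759 [ 447.4 -638.7] [41.1 73.5]
nose 17.0
```

```bash
cat > plan.py <<'E'
import sys,json,os,numpy as np
# usage: plan.py x,y,z,yaw,grip,n ...   (world mm, deg)
s=json.load(open('cmd.json')) if os.path.exists('cmd.json') else [184.042,571.081,248.292,162.135]
x,y,z,w=s; c,si=np.cos(np.radians(w)),np.sin(np.radians(w))
rows=[];prev=np.array(s)
for a in sys.argv[1:]:
    v=[float(k) for k in a.split(',')]; t=np.array(v[:4]); n=int(v[5])
    for i in range(1,n+1):
        q=prev+(t-prev)*i/n; d=q-s
        rows.append([[0,0,round(-d[3]*2)/2],[round((c*d[0]+si*d[1])/1000,3),round((si*d[0]-c*d[1])/1000,3),round(-d[2]/1000,3)],v[4]])
    prev=t
for r in rows: print(json.dumps(r),end=', ')
print(len(rows))
r=rows[-1]; a,b,e=[k*1000 for k in r[1]]
json.dump([x+c*a+si*b,y+si*a-c*b,z-e,w-r[0][2]],open('cmd.json','w'))
E
python3 plan.py 400,250,255,176,1,7 499,153,255,176,1,3 499,153,235,176,1,2
python3 - <<'E'
from h import *
p=cv2.imread("pics/top0.png");hsv=cv2.cvtColor(p,cv2.COLOR_BGR2HSV)
print(ray('top',266.4,257.4,163),ray('top',145,195,10),ray('top',146.2,262.6,48))
E
```

```text
[[0, 0, -2.0], [-0.043, -0.034, -0.001], 1.0], [[0, 0, -4.0], [-0.087, -0.068, -0.002], 1.0], [[0, 0, -6.0], [-0.13, -0.103, -0.003], 1.0], [[0, 0, -8.0], [-0.174, -0.137, -0.004], 1.0], [[0, 0, -10.0], [-0.217, -0.171, -0.005], 1.0], [[0, 0, -12.0], [-0.261, -0.205, -0.006], 1.0], [[0, 0, -14.0], [-0.304, -0.239, -0.007], 1.0], [[0, 0, -14.0], [-0.345, -0.26, -0.007], 1.0], [[0, 0, -14.0], [-0.387, -0.281, -0.007], 1.0], [[0, 0, -14.0], [-0.428, -0.301, -0.007], 1.0], [[0, 0, -14.0], [-0.428, -0.301, 0.003], 1.0], [[0, 0, -14.0], [-0.428, -0.301, 0.013], 1.0], 12
[425.68703625  56.22842517 163.        ] [587.36997202 362.82341103  10.        ] [421.54459502 350.04981925  48.        ]
```

{"method": "jog_arm", "body": {
  "plan": [
    [[0, 0, -2], [-0.043, -0.034, -0.001], 1],
    [[0, 0, -4], [-0.087, -0.068, -0.002], 1],
    [[0, 0, -6], [-0.13, -0.103, -0.003], 1],
    [[0, 0, -8], [-0.174, -0.137, -0.004], 1],
    [[0, 0, -10], [-0.217, -0.171, -0.005], 1],
    [[0, 0, -12], [-0.261, -0.205, -0.006], 1],
    [[0, 0, -14], [-0.304, -0.239, -0.007], 1],
    [[0, 0, -14], [-0.345, -0.26, -0.007], 1],
    [[0, 0, -14], [-0.387, -0.281, -0.007], 1],
    [[0, 0, -14], [-0.428, -0.301, -0.007], 1],
    [[0, 0, -14], [-0.428, -0.301, 0.003], 1],
    [[0, 0, -14], [-0.428, -0.301, 0.013], 1]
  ],
  "force": 50
}}

```text
time: 1.6
tool_pos: [498.6, 153.4, 234.2]
tcp_rot: [-180.0, -0.1, 176.1]
ft_force: [-0.0, 0.8, 0.6]
finger_gap: 85.2
```

```bash
cat cmd.json; python3 plan.py 499,153,147,176,1,6 499,153,147,176,-1,5; python3 - <<'E'
from h import *
p,d=take('scene','1'); cv2.imwrite('pics/c1.png',cv2.resize(p[100:320,240:500],None,fx=2.5,fy=2.5))
E
```

```text
[499.06533272320786, 153.29481085540533, 235.292, 176.135][[0, 0, 0.0], [0.0, -0.0, 0.015], 1.0], [[0, 0, 0.0], [0.0, -0.0, 0.029], 1.0], [[0, 0, 0.0], [0.0, -0.0, 0.044], 1.0], [[0, 0, 0.0], [0.0, -0.0, 0.059], 1.0], [[0, 0, 0.0], [0.0, -0.0, 0.074], 1.0], [[0, 0, 0.0], [0.0, -0.0, 0.088], 1.0], [[0, 0, 0.0], [0.0, -0.0, 0.088], -1.0], [[0, 0, 0.0], [0.0, -0.0, 0.088], -1.0], [[0, 0, 0.0], [0.0, -0.0, 0.088], -1.0], [[0, 0, 0.0], [0.0, -0.0, 0.088], -1.0], [[0, 0, 0.0], [0.0, -0.0, 0.088], -1.0], 11
```

View pics/c1.png

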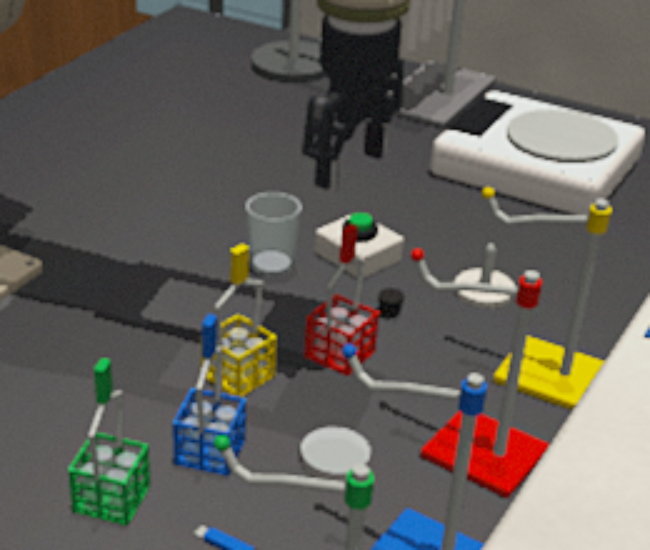

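The gripper stands right above the red tab (crop px 348,243), jaws opening along the bail.

{"method": "jog_arm", "body": {
  "plan": [
    [[0, 0, 0], [0, 0, 0.015], 1],
    [[0, 0, 0], [0, 0, 0.029], 1],
    [[0, 0, 0], [0, 0, 0.044], 1],
    [[0, 0, 0], [0, 0, 0.059], 1],
    [[0, 0, 0], [0, 0, 0.074], 1],
    [[0, 0, 0], [0, 0, 0.088], 1],
    [[0, 0, 0], [0, 0, 0.088], -1],
    [[0, 0, 0], [0, 0, 0.088], -1],
    [[0, 0, 0], [0, 0, 0.088], -1],
    [[0, 0, 0], [0, 0, 0.088], -1],
    [[0, 0, 0], [0, 0, 0.088], -1],
    [[0, 0, 0], [0, 0, 0.088], -1]
  ]
}}

```text
time: 3.15
tool_pos: [499.5, 153.5, 147.9]
tcp_rot: [180.0, 0.1, 176.1]
ft_force: [0.3, 1.2, 2.8]
finger_gap: 17.5
```

```bash
cat cmd.json; python3 plan.py 499,153,255,176,-1,7 570,103,255,173.5,-1,5
```

```text
[499.06533272320786, 153.29481085540533, 147.292, 176.135][[0, 0, 0.0], [0.0, -0.0, -0.015], -1.0], [[0, 0, 0.0], [0.0, -0.0, -0.031], -1.0], [[0, 0, 0.0], [0.0, -0.0, -0.046], -1.0], [[0, 0, 0.0], [0.0, -0.0, -0.062], -1.0], [[0, 0, 0.0], [0.0, -0.0, -0.077], -1.0], [[0, 0, 0.0], [0.0, -0.0, -0.092], -1.0], [[0, 0, 0.0], [0.0, -0.0, -0.108], -1.0], [[0, 0, 0.5], [-0.015, -0.009, -0.108], -1.0], [[0, 0, 1.0], [-0.03, -0.018, -0.108], -1.0], [[0, 0, 1.5], [-0.044, -0.027, -0.108], -1.0], [[0, 0, 2.0], [-0.059, -0.036, -0.108], -1.0], [[0, 0, 2.5], [-0.074, -0.045, -0.108], -1.0], 12
```

{"method": "jog_arm", "body": {
  "plan": [
    [[0, 0, 0], [0, 0, -0.015], -1],
    [[0, 0, 0], [0, 0, -0.031], -1],
    [[0, 0, 0], [0, 0, -0.046], -1],
    [[0, 0, 0], [0, 0, -0.062], -1],
    [[0, 0, 0], [0, 0, -0.077], -1],
    [[0, 0, 0], [0, 0, -0.092], -1],
    [[0, 0, 0], [0, 0, -0.108], -1],
    [[0, 0, 0.5], [-0.015, -0.009, -0.108], -1],
    [[0, 0, 1], [-0.03, -0.018, -0.108], -1],
    [[0, 0, 1.5], [-0.044, -0.027, -0.108], -1],
    [[0, 0, 2], [-0.059, -0.036, -0.108], -1],
    [[0, 0, 2.5], [-0.074, -0.045, -0.108], -1]
  ]
}}

```text
time: 4.65
tool_pos: [570.8, 102.5, 254.8]
tcp_rot: [-180.0, -0.0, 173.6]
ft_force: [0.4, 0.5, -1.3]
finger_gap: 17.2
```

```bash
python3 - <<'E'
from h import *
p,d=take('scene','2'); cv2.imwrite('pics/c2.png',cv2.resize(p[80:300,300:560],None,fx=2.5,fy=2.5))
E
```

```text
(no output)
```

View pics/c2.png

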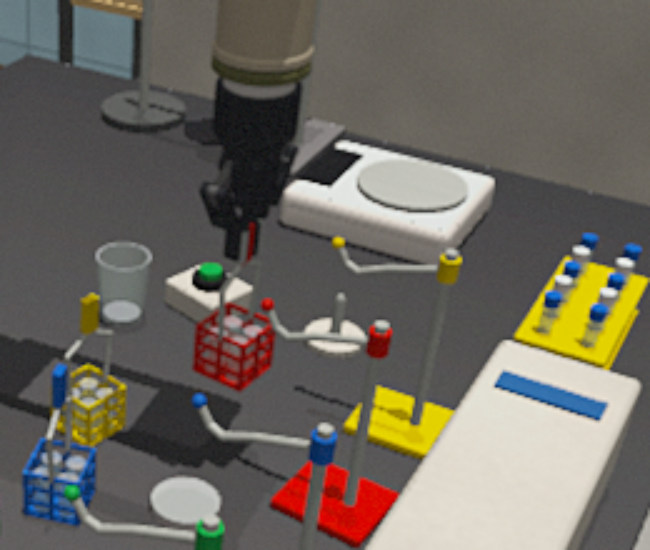

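```bash
cat cmd.json; python3 plan.py 630,93,253,173.5,-1,5 630,93,205,173.5,-1,6 
```

```text
[569.8637679155427, 103.40912579128326, 255.292, 173.635][[0, 0, 0.0], [-0.012, -0.001, 0.0], -1.0], [[0, 0, 0.0], [-0.024, -0.001, 0.001], -1.0], [[0, 0, 0.0], [-0.037, -0.002, 0.001], -1.0], [[0, 0, 0.0], [-0.049, -0.003, 0.002], -1.0], [[0, 0, 0.0], [-0.061, -0.004, 0.002], -1.0], [[0, 0, 0.0], [-0.061, -0.004, 0.01], -1.0], [[0, 0, 0.0], [-0.061, -0.004, 0.018], -1.0], [[0, 0, 0.0], [-0.061, -0.004, 0.026], -1.0], [[0, 0, 0.0], [-0.061, -0.004, 0.034], -1.0], [[0, 0, 0.0], [-0.061, -0.004, 0.042], -1.0], [[0, 0, 0.0], [-0.061, -0.004, 0.05], -1.0], 11
```

{"method": "jog_arm", "body": {
  "plan": [
    [[0, 0, 0], [-0.012, -0.001, 0], -1],
    [[0, 0, 0], [-0.024, -0.001, 0.001], -1],
    [[0, 0, 0], [-0.037, -0.002, 0.001], -1],
    [[0, 0, 0], [-0.049, -0.003, 0.002], -1],
    [[0, 0, 0], [-0.061, -0.004, 0.002], -1],
    [[0, 0, 0], [-0.061, -0.004, 0.01], -1],
    [[0, 0, 0], [-0.061, -0.004, 0.018], -1],
    [[0, 0, 0], [-0.061, -0.004, 0.026], -1],
    [[0, 0, 0], [-0.061, -0.004, 0.034], -1],
    [[0, 0, 0], [-0.061, -0.004, 0.042], -1],
    [[0, 0, 0], [-0.061, -0.004, 0.05], -1]
  ]
}}

```text
time: 6.08
tool_pos: [630.0, 92.7, 204.9]
tcp_rot: [-180.0, 0.0, 173.6]
ft_force: [-2.3, 0.3, 24.0]
finger_gap: 17.1
```

```bash
python3 - <<'E'
from h import *
print(sense()['ft_force'],sense()['tool_pos'])
p,d=take('scene','3'); cv2.imwrite('pics/c3.png',cv2.resize(p[130:300,340:520],None,fx=3.5,fy=3.5))
E
```

```text
[-2.29626008  0.31634572 24.03486152] [629.99543075  92.69181616 204.85078845]
```

View pics/c3.png

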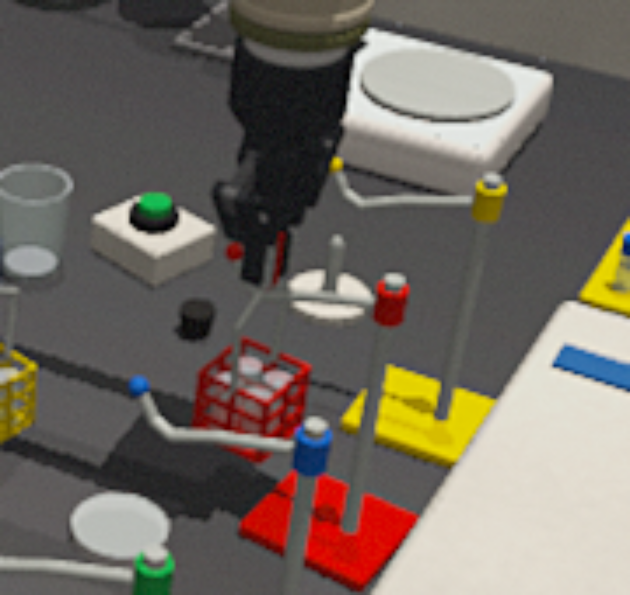

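```bash
cat cmd.json; python3 plan.py 630,93,207,173.5,-1,1 630,93,207,173.5,0.1,4 630,93,255,173.5,0.1,5
```

```text
[630.044305903308, 92.67120944298073, 205.292, 173.635][[0, 0, 0.0], [0.0, 0.0, -0.002], -1.0], [[0, 0, 0.0], [0.0, 0.0, -0.002], 0.1], [[0, 0, 0.0], [0.0, 0.0, -0.002], 0.1], [[0, 0, 0.0], [0.0, 0.0, -0.002], 0.1], [[0, 0, 0.0], [0.0, 0.0, -0.002], 0.1], [[0, 0, 0.0], [0.0, 0.0, -0.011], 0.1], [[0, 0, 0.0], [0.0, 0.0, -0.021], 0.1], [[0, 0, 0.0], [0.0, 0.0, -0.031], 0.1], [[0, 0, 0.0], [0.0, 0.0, -0.04], 0.1], [[0, 0, 0.0], [0.0, 0.0, -0.05], 0.1], 10
```

{"method": "jog_arm", "body": {
  "plan": [
    [[0, 0, 0], [0, 0, -0.002], -1],
    [[0, 0, 0], [0, 0, -0.002], 0.1],
    [[0, 0, 0], [0, 0, -0.002], 0.1],
    [[0, 0, 0], [0, 0, -0.002], 0.1],
    [[0, 0, 0], [0, 0, -0.002], 0.1],
    [[0, 0, 0], [0, 0, -0.011], 0.1],
    [[0, 0, 0], [0, 0, -0.021], 0.1],
    [[0, 0, 0], [0, 0, -0.031], 0.1],
    [[0, 0, 0], [0, 0, -0.04], 0.1],
    [[0, 0, 0], [0, 0, -0.05], 0.1]
  ]
}}

```text
time: 7.38
tool_pos: [630.1, 92.7, 256.1]
tcp_rot: [180.0, 0.0, 173.6]
ft_force: [1.2, 0.4, 0.1]
finger_gap: 47.1
```

```bash
python3 meas.py 4|grep -v clamp;python3 - <<'E'
import cv2
p=cv2.imread('pics/scene4.png'); cv2.imwrite('pics/c4.png',cv2.resize(p[100:400,240:510],None,fx=2,fy=2))
p=cv2.imread('pics/top4.png'); cv2.imwrite('pics/d4.png',cv2.resize(p[100:300,120:440],None,fx=2.5,fy=2.5))
E
```

```text
rim [ 473.3 -207.5] [ 45.7 477.6] 11.9
   tab 91 [335.6 205. ] [425.8  61.7] med [430.6  55.3 151.6]
   tab 32 [371.6 254. ] [ 428.1 -172.9] med [ 428.  -173.2  164.6]
   rim [ 425.3 -175.1] [57.8 60.7] 13.9
   tab 100 [280.9 251.6] [ 427.  -171.6] med [ 432.7 -178.9  152.7]
   tab 42 [321.7 236.3] [469. -65.] med [469.3 -65.5 163.6]
   rim [467.5 -66.6] [60.2 59.5] 15.8
   tab 87 [323.3 233.5] [468.6 -60.7] med [474.3 -69.4 153.9]
ring top 169 [ 513.7 -323.9] [49.  50.5]
ring top 529 [ 464.6 -634.3] [ 40.7 103. ]
ring top 304 [ 426.9 -427.6] [49.  52.3]
ring top 210 [ 408.1 -322.5] [47.2 50.9]
ring scene 361 [ 413.8 -325.8] [50.4 58.9]
ring scene 396 [ 517.7 -327.3] [49.8 58.6]
ring scene 432 [ 431.3 -430.8] [50.1 58.4]
ring scene 642 [ 454.9 -587.7] [43.1 66.6]
ring scene 759 [ 447.4 -638.6] [41.4 73.3]
nose 17.0
```

View pics/c4.png

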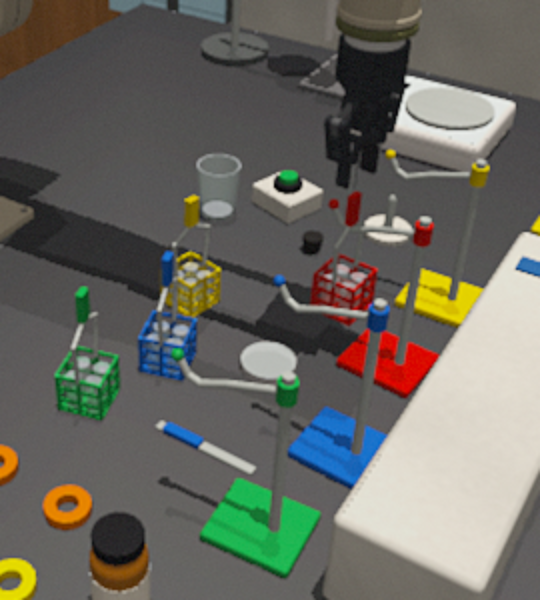

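View pics/d4.png

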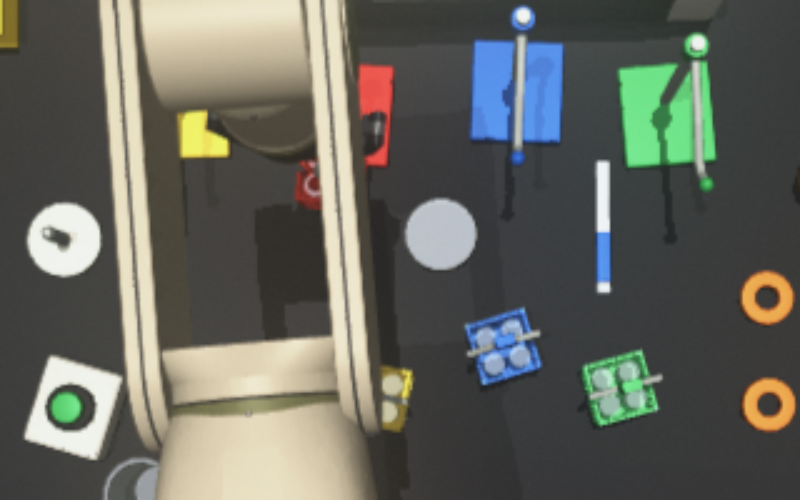

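```bash
python3 plan.py 425,57,240,170,1,5 425,57,148,170,1,6 425,57,148,170,-1,1
```

```text
[[0, 0, 0.5], [0.04, -0.012, 0.003], 1.0], [[0, 0, 1.5], [0.08, -0.023, 0.006], 1.0], [[0, 0, 2.0], [0.12, -0.035, 0.009], 1.0], [[0, 0, 3.0], [0.16, -0.047, 0.012], 1.0], [[0, 0, 3.5], [0.2, -0.058, 0.015], 1.0], [[0, 0, 3.5], [0.2, -0.058, 0.031], 1.0], [[0, 0, 3.5], [0.2, -0.058, 0.046], 1.0], [[0, 0, 3.5], [0.2, -0.058, 0.061], 1.0], [[0, 0, 3.5], [0.2, -0.058, 0.077], 1.0], [[0, 0, 3.5], [0.2, -0.058, 0.092], 1.0], [[0, 0, 3.5], [0.2, -0.058, 0.107], 1.0], [[0, 0, 3.5], [0.2, -0.058, 0.107], -1.0], 12
```

{"method": "jog_arm", "body": {
  "plan": [
    [[0, 0, 0.5], [0.04, -0.012, 0.003], 1],
    [[0, 0, 1.5], [0.08, -0.023, 0.006], 1],
    [[0, 0, 2], [0.12, -0.035, 0.009], 1],
    [[0, 0, 3], [0.16, -0.047, 0.012], 1],
    [[0, 0, 3.5], [0.2, -0.058, 0.015], 1],
    [[0, 0, 3.5], [0.2, -0.058, 0.031], 1],
    [[0, 0, 3.5], [0.2, -0.058, 0.046], 1],
    [[0, 0, 3.5], [0.2, -0.058, 0.061], 1],
    [[0, 0, 3.5], [0.2, -0.058, 0.077], 1],
    [[0, 0, 3.5], [0.2, -0.058, 0.092], 1],
    [[0, 0, 3.5], [0.2, -0.058, 0.107], 1],
    [[0, 0, 3.5], [0.2, -0.058, 0.107], -1]
  ]
}}

```text
time: 8.98
tool_pos: [423.8, 57.2, 146.6]
tcp_rot: [-180.0, -0.2, 170.1]
ft_force: [0.3, -0.0, 1.2]
finger_gap: 69.6
```

```bash
cat cmd.json; python3 plan.py 425,57,148,170,-1,4 425,57,255,170,-1,7
```

```text
[424.84715317210356, 57.20110215519883, 148.292, 170.135][[0, 0, 0.0], [-0.0, -0.0, 0.0], -1.0], [[0, 0, 0.0], [-0.0, -0.0, 0.0], -1.0], [[0, 0, 0.0], [-0.0, -0.0, 0.0], -1.0], [[0, 0, 0.0], [-0.0, -0.0, 0.0], -1.0], [[0, 0, 0.0], [-0.0, -0.0, -0.015], -1.0], [[0, 0, 0.0], [-0.0, -0.0, -0.03], -1.0], [[0, 0, 0.0], [-0.0, -0.0, -0.046], -1.0], [[0, 0, 0.0], [-0.0, -0.0, -0.061], -1.0], [[0, 0, 0.0], [-0.0, -0.0, -0.076], -1.0], [[0, 0, 0.0], [-0.0, -0.0, -0.091], -1.0], [[0, 0, 0.0], [-0.0, -0.0, -0.107], -1.0], 11
```

{"method": "jog_arm", "body": {
  "plan": [
    [[0, 0, 0], [0, 0, 0], -1],
    [[0, 0, 0], [0, 0, 0], -1],
    [[0, 0, 0], [0, 0, 0], -1],
    [[0, 0, 0], [0, 0, 0], -1],
    [[0, 0, 0], [0, 0, -0.015], -1],
    [[0, 0, 0], [0, 0, -0.03], -1],
    [[0, 0, 0], [0, 0, -0.046], -1],
    [[0, 0, 0], [0, 0, -0.061], -1],
    [[0, 0, 0], [0, 0, -0.076], -1],
    [[0, 0, 0], [0, 0, -0.091], -1],
    [[0, 0, 0], [0, 0, -0.107], -1]
  ]
}}

```text
time: 10.35
tool_pos: [424.7, 57.2, 256.2]
tcp_rot: [-180.0, -0.0, 170.1]
ft_force: [0.4, -0.8, -1.1]
finger_gap: 17.1
```

```bash
python3 plan.py 480,200,255,175,-1,4 570,247,255,180,-1,4 ; python3 - <<'E'
from h import *
p,d=take('scene','5'); cv2.imwrite('pics/c5.png',cv2.resize(p[100:320,240:500],None,fx=2.5,fy=2.5))
E
```

```text
[[0, 0, -1.0], [-0.007, 0.038, 0.0], -1.0], [[0, 0, -2.5], [-0.015, 0.075, 0.0], -1.0], [[0, 0, -3.5], [-0.022, 0.113, 0.0], -1.0], [[0, 0, -5.0], [-0.03, 0.15, 0.0], -1.0], [[0, 0, -6.0], [-0.05, 0.166, 0.0], -1.0], [[0, 0, -7.5], [-0.07, 0.181, 0.0], -1.0], [[0, 0, -8.5], [-0.09, 0.196, 0.0], -1.0], [[0, 0, -10.0], [-0.11, 0.212, 0.0], -1.0], 8
```

View pics/c5.png

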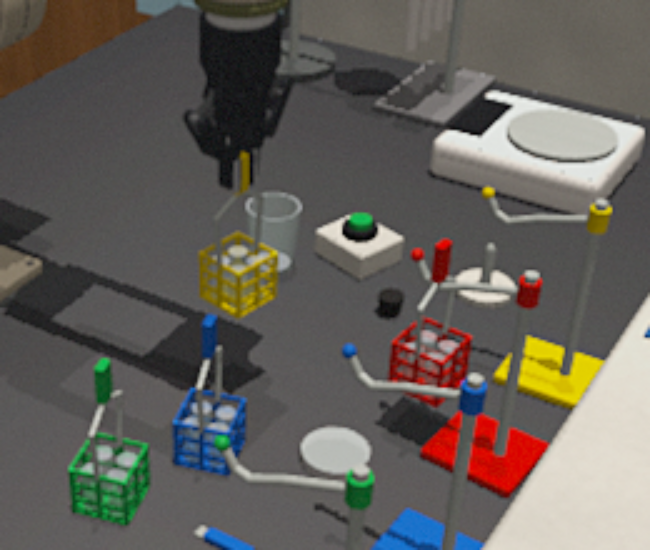

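Red hangs in its dip; the yellow basket is held upright and clear.

{"method": "jog_arm", "body": {
  "plan": [
    [[0, 0, -1], [-0.007, 0.038, 0], -1],
    [[0, 0, -2.5], [-0.015, 0.075, 0], -1],
    [[0, 0, -3.5], [-0.022, 0.113, 0], -1],
    [[0, 0, -5], [-0.03, 0.15, 0], -1],
    [[0, 0, -6], [-0.05, 0.166, 0], -1],
    [[0, 0, -7.5], [-0.07, 0.181, 0], -1],
    [[0, 0, -8.5], [-0.09, 0.196, 0], -1],
    [[0, 0, -10], [-0.11, 0.212, 0], -1],
    [[0, 0, -10], [-0.11, 0.212, 0], -1]
  ]
}}

```text
time: 11.52
tool_pos: [570.2, 247.7, 254.4]
tcp_rot: [-180.0, -0.1, -179.8]
ft_force: [-0.2, 0.1, -1.7]
finger_gap: 17.2
```

```bash
cat cmd.json; python3 plan.py 639,247,254,180,-1,5 639,247,208,180,-1,6 ; python3 - <<'E'
from h import *
for n in ('scene','top'):
    p,d=take(n,'6'); P=cloud(n,d); m=mask(p,'yellow')&(P[...,2]>225)&(P[...,2]<290)&(P[...,0]<640)
    print(n,m.sum(),np.nanmedian(P[m],0))
E
```

```text
[569.5420990660446, 247.22050282983912, 255.292, 180.135][[0, 0, 0.0], [-0.014, -0.0, 0.0], -1.0], [[0, 0, 0.0], [-0.028, -0.0, 0.001], -1.0], [[0, 0, 0.0], [-0.042, -0.0, 0.001], -1.0], [[0, 0, 0.0], [-0.056, -0.0, 0.001], -1.0], [[0, 0, 0.0], [-0.069, -0.0, 0.001], -1.0], [[0, 0, 0.0], [-0.069, -0.0, 0.009], -1.0], [[0, 0, 0.0], [-0.069, -0.0, 0.017], -1.0], [[0, 0, 0.0], [-0.069, -0.0, 0.024], -1.0], [[0, 0, 0.0], [-0.069, -0.0, 0.032], -1.0], [[0, 0, 0.0], [-0.069, -0.0, 0.04], -1.0], [[0, 0, 0.0], [-0.069, -0.0, 0.047], -1.0], 11
scene 0 [nan nan nan]
top 0 [nan nan nan]
  return np.nanmean(a, axis, out=out, keepdims=keepdims)
```

{"method": "jog_arm", "body": {
  "plan": [
    [[0, 0, 0], [-0.014, 0, 0], -1],
    [[0, 0, 0], [-0.028, 0, 0.001], -1],
    [[0, 0, 0], [-0.042, 0, 0.001], -1],
    [[0, 0, 0], [-0.056, 0, 0.001], -1],
    [[0, 0, 0], [-0.069, 0, 0.001], -1],
    [[0, 0, 0], [-0.069, 0, 0.009], -1],
    [[0, 0, 0], [-0.069, 0, 0.017], -1],
    [[0, 0, 0], [-0.069, 0, 0.024], -1],
    [[0, 0, 0], [-0.069, 0, 0.032], -1],
    [[0, 0, 0], [-0.069, 0, 0.04], -1],
    [[0, 0, 0], [-0.069, 0, 0.047], -1],
    [[0, 0, 0], [-0.069, 0, 0.047], -1]
  ]
}}

```text
time: 13.12
tool_pos: [638.4, 247.3, 207.8]
tcp_rot: [-180.0, -0.0, -179.9]
ft_force: [0.0, -0.5, -1.1]
finger_gap: 17.1
```

```bash
python3 - <<'E'
from h import *
p,d=take('scene','7'); cv2.imwrite('pics/c7.png',cv2.resize(p[100:280,340:520],None,fx=3.3,fy=3.3))
E
```

```text
(no output)
```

View pics/c7.png

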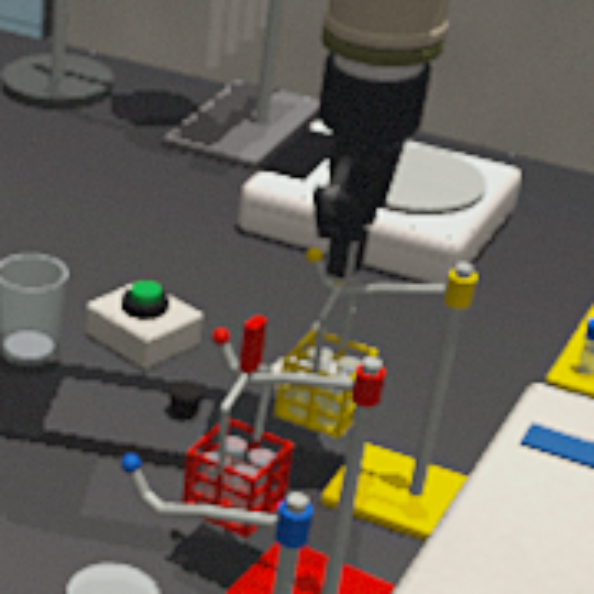

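```bash
python3 plan.py 639,247,206,180,-1,2 639,247,206,180,0.1,4 639,247,256,180,0.1,5
```

```text
[[0, 0, 0.0], [-0.0, -0.0, 0.001], -1.0], [[0, 0, 0.0], [-0.0, -0.0, 0.002], -1.0], [[0, 0, 0.0], [-0.0, -0.0, 0.002], 0.1], [[0, 0, 0.0], [-0.0, -0.0, 0.002], 0.1], [[0, 0, 0.0], [-0.0, -0.0, 0.002], 0.1], [[0, 0, 0.0], [-0.0, -0.0, 0.002], 0.1], [[0, 0, 0.0], [-0.0, -0.0, -0.008], 0.1], [[0, 0, 0.0], [-0.0, -0.0, -0.018], 0.1], [[0, 0, 0.0], [-0.0, -0.0, -0.028], 0.1], [[0, 0, 0.0], [-0.0, -0.0, -0.038], 0.1], [[0, 0, 0.0], [-0.0, -0.0, -0.048], 0.1], 11
```

{"method": "jog_arm", "body": {
  "plan": [
    [[0, 0, 0], [0, 0, 0.001], -1],
    [[0, 0, 0], [0, 0, 0.002], -1],
    [[0, 0, 0], [0, 0, 0.002], 0.1],
    [[0, 0, 0], [0, 0, 0.002], 0.1],
    [[0, 0, 0], [0, 0, 0.002], 0.1],
    [[0, 0, 0], [0, 0, 0.002], 0.1],
    [[0, 0, 0], [0, 0, -0.008], 0.1],
    [[0, 0, 0], [0, 0, -0.018], 0.1],
    [[0, 0, 0], [0, 0, -0.028], 0.1],
    [[0, 0, 0], [0, 0, -0.038], 0.1],
    [[0, 0, 0], [0, 0, -0.048], 0.1]
  ]
}}

```text
time: 14.55
tool_pos: [638.6, 247.4, 257.2]
tcp_rot: [180.0, 0.0, -179.9]
ft_force: [0.1, -0.1, 0.3]
finger_gap: 47.1
```

```bash
python3 meas.py 8|grep -v clamp|grep -A6 -i blue; python3 meas.py 8b|tail -25|grep -v clamp; python3 - <<'E'
import cv2
p=cv2.imread('pics/scene8.png'); cv2.imwrite('pics/c8.png',cv2.resize(p[100:400,190:510],None,fx=2,fy=2))
E
```

```text
rim [ 516.7 -422.3] [42.1 47.3] 26.9
   tab 35 [372. 254.] [ 428.  -173.8] med [ 427.9 -173.3  165.5]
   rim [ 425.3 -175.3] [57.8 61. ] 14.0
   tab 98 [280.9 251.6] [ 427.  -171.6] med [ 433.  -179.5  154.1]
   tab 42 [321.5 236.4] [469.  -64.6] med [469.4 -64.5 163.6]
   rim [467.4 -66.4] [60.2 60. ] 15.8
   tab 89 [323.4 233.6] [469.  -60.9] med [474.  -69.7 152.3]
ring top 209 [ 513.7 -323.8] [49.1 50.2]
ring top 529 [ 464.5 -634.3] [ 40.7 102.8]
ring top 304 [ 426.9 -427.6] [49.  52.3]
ring top 215 [ 408.2 -322.5] [47.3 51.1]
ring scene 359 [ 413.9 -325.7] [50.2 58.8]
ring scene 398 [ 517.8 -327.3] [50.  58.7]
ring scene 431 [ 431.4 -430.8] [50.1 58.2]
ring scene 637 [ 454.8 -587.8] [42.6 66.4]
ring scene 754 [ 447.4 -638.7] [41.1 73.2]
nose 17.0
```

View pics/c8.png

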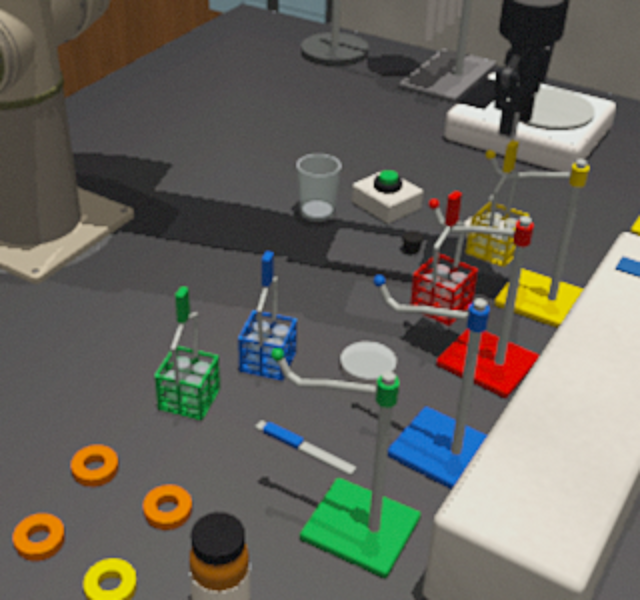

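Yellow (px 505,160) and red hang properly; blue and green have not moved.

```bash
python3 plan.py 469,-65,250,196,1,7 469,-65,148,196,1,5 
```

```text
[[0, 0, -2.5], [0.024, -0.045, 0.001], 1.0], [[0, 0, -4.5], [0.049, -0.089, 0.002], 1.0], [[0, 0, -7.0], [0.073, -0.134, 0.003], 1.0], [[0, 0, -9.0], [0.097, -0.178, 0.004], 1.0], [[0, 0, -11.5], [0.122, -0.223, 0.004], 1.0], [[0, 0, -13.5], [0.146, -0.267, 0.005], 1.0], [[0, 0, -16.0], [0.17, -0.312, 0.006], 1.0], [[0, 0, -16.0], [0.17, -0.312, 0.027], 1.0], [[0, 0, -16.0], [0.17, -0.312, 0.047], 1.0], [[0, 0, -16.0], [0.17, -0.312, 0.067], 1.0], [[0, 0, -16.0], [0.17, -0.312, 0.088], 1.0], [[0, 0, -16.0], [0.17, -0.312, 0.108], 1.0], 12
```

{"method": "jog_arm", "body": {
  "plan": [
    [[0, 0, -2.5], [0.024, -0.045, 0.001], 1],
    [[0, 0, -4.5], [0.049, -0.089, 0.002], 1],
    [[0, 0, -7], [0.073, -0.134, 0.003], 1],
    [[0, 0, -9], [0.097, -0.178, 0.004], 1],
    [[0, 0, -11.5], [0.122, -0.223, 0.004], 1],
    [[0, 0, -13.5], [0.146, -0.267, 0.005], 1],
    [[0, 0, -16], [0.17, -0.312, 0.006], 1],
    [[0, 0, -16], [0.17, -0.312, 0.027], 1],
    [[0, 0, -16], [0.17, -0.312, 0.047], 1],
    [[0, 0, -16], [0.17, -0.312, 0.067], 1],
    [[0, 0, -16], [0.17, -0.312, 0.088], 1],
    [[0, 0, -16], [0.17, -0.312, 0.108], 1]
  ]
}}

```text
time: 16.25
tool_pos: [468.8, -64.9, 147.0]
tcp_rot: [180.0, -0.0, -163.9]
ft_force: [0.7, -0.7, -0.0]
finger_gap: 85.4
```

```bash
cat cmd.json; python3 plan.py 469,-65,148,196,-1,5 469,-65,255,196,-1,7
```

```text
[469.27751142510476, -65.01660653609181, 148.29200000000003, 196.135][[0, 0, 0.0], [0.0, 0.0, 0.0], -1.0], [[0, 0, 0.0], [0.0, 0.0, 0.0], -1.0], [[0, 0, 0.0], [0.0, 0.0, 0.0], -1.0], [[0, 0, 0.0], [0.0, 0.0, 0.0], -1.0], [[0, 0, 0.0], [0.0, 0.0, 0.0], -1.0], [[0, 0, 0.0], [0.0, 0.0, -0.015], -1.0], [[0, 0, 0.0], [0.0, 0.0, -0.03], -1.0], [[0, 0, 0.0], [0.0, 0.0, -0.046], -1.0], [[0, 0, 0.0], [0.0, 0.0, -0.061], -1.0], [[0, 0, 0.0], [0.0, 0.0, -0.076], -1.0], [[0, 0, 0.0], [0.0, 0.0, -0.091], -1.0], [[0, 0, 0.0], [0.0, 0.0, -0.107], -1.0], 12
```

{"method": "jog_arm", "body": {
  "plan": [
    [[0, 0, 0], [0, 0, 0], -1],
    [[0, 0, 0], [0, 0, 0], -1],
    [[0, 0, 0], [0, 0, 0], -1],
    [[0, 0, 0], [0, 0, 0], -1],
    [[0, 0, 0], [0, 0, 0], -1],
    [[0, 0, 0], [0, 0, -0.015], -1],
    [[0, 0, 0], [0, 0, -0.03], -1],
    [[0, 0, 0], [0, 0, -0.046], -1],
    [[0, 0, 0], [0, 0, -0.061], -1],
    [[0, 0, 0], [0, 0, -0.076], -1],
    [[0, 0, 0], [0, 0, -0.091], -1],
    [[0, 0, 0], [0, 0, -0.107], -1]
  ]
}}

```text
time: 17.75
tool_pos: [469.2, -65.0, 256.2]
tcp_rot: [180.0, -0.0, -163.9]
ft_force: [-0.1, 0.1, -0.9]
finger_gap: 17.2
```

```bash
python3 plan.py 590,-74,255,176,-1,5 649,-79,254,176,-1,4; python3 - <<'E'
from h import *
p,d=take('scene','9'); cv2.imwrite('pics/c9.png',cv2.resize(p[100:400,190:510],None,fx=2,fy=2))
E
```

```text
[[0, 0, 4.0], [-0.023, -0.008, 0.0], -1.0], [[0, 0, 8.0], [-0.045, -0.017, 0.0], -1.0], [[0, 0, 12.0], [-0.068, -0.025, 0.0], -1.0], [[0, 0, 16.0], [-0.091, -0.034, 0.0], -1.0], [[0, 0, 20.0], [-0.113, -0.042, 0.0], -1.0], [[0, 0, 20.0], [-0.127, -0.047, 0.001], -1.0], [[0, 0, 20.0], [-0.141, -0.053, 0.001], -1.0], [[0, 0, 20.0], [-0.155, -0.058, 0.001], -1.0], [[0, 0, 20.0], [-0.169, -0.063, 0.001], -1.0], 9
```

View pics/c9.png

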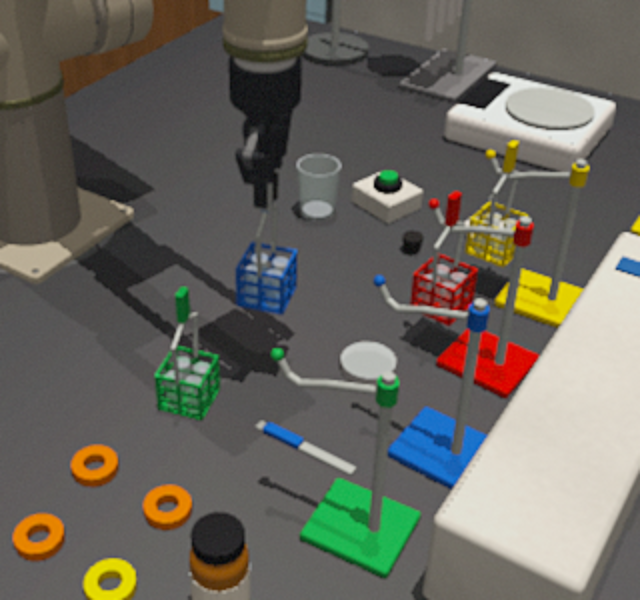

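Blue is held upright (px 265,275); on to its hook.

{"method": "jog_arm", "body": {
  "plan": [
    [[0, 0, 4], [-0.023, -0.008, 0], -1],
    [[0, 0, 8], [-0.045, -0.017, 0], -1],
    [[0, 0, 12], [-0.068, -0.025, 0], -1],
    [[0, 0, 16], [-0.091, -0.034, 0], -1],
    [[0, 0, 20], [-0.113, -0.042, 0], -1],
    [[0, 0, 20], [-0.127, -0.047, 0.001], -1],
    [[0, 0, 20], [-0.141, -0.053, 0.001], -1],
    [[0, 0, 20], [-0.155, -0.058, 0.001], -1],
    [[0, 0, 20], [-0.169, -0.063, 0.001], -1],
    [[0, 0, 20], [-0.169, -0.063, 0.001], -1]
  ]
}}

```text
time: 19.05
tool_pos: [649.5, -78.6, 253.7]
tcp_rot: [180.0, -0.0, 176.1]
ft_force: [-0.1, -0.8, -1.7]
finger_gap: 17.2
```

```bash
cat cmd.json; python3 plan.py 649,-79,208,176,-1,6 ; python3 - <<'E'
from h import *
p,d=take('scene','10'); cv2.imwrite('pics/c10.png',cv2.resize(p[130:330,320:520],None,fx=3,fy=3))
E
```

```text
[649.1283242775427, -78.56965476582087, 254.29200000000003, 176.135][[0, 0, 0.0], [0.0, -0.0, 0.008], -1.0], [[0, 0, 0.0], [0.0, -0.0, 0.015], -1.0], [[0, 0, 0.0], [0.0, -0.0, 0.023], -1.0], [[0, 0, 0.0], [0.0, -0.0, 0.031], -1.0], [[0, 0, 0.0], [0.0, -0.0, 0.039], -1.0], [[0, 0, 0.0], [0.0, -0.0, 0.046], -1.0], 6
```

View pics/c10.png

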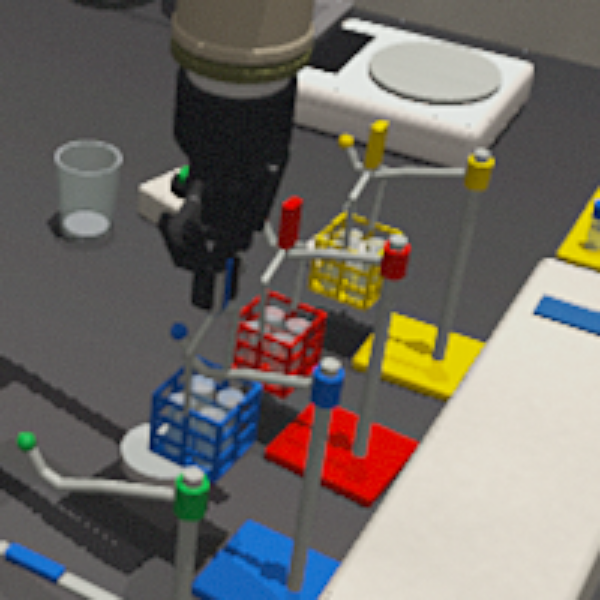

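{"method": "jog_arm", "body": {
  "plan": [
    [[0, 0, 0], [0, 0, 0.008], -1],
    [[0, 0, 0], [0, 0, 0.015], -1],
    [[0, 0, 0], [0, 0, 0.023], -1],
    [[0, 0, 0], [0, 0, 0.031], -1],
    [[0, 0, 0], [0, 0, 0.039], -1],
    [[0, 0, 0], [0, 0, 0.046], -1],
    [[0, 0, 0], [0, 0, 0.046], -1]
  ]
}}

```text
time: 19.98
tool_pos: [648.8, -78.5, 207.5]
tcp_rot: [180.0, -0.1, 176.1]
ft_force: [-0.8, -0.5, -1.6]
finger_gap: 17.6
```

```bash
cat cmd.json; python3 plan.py 649,-79,206.3,176,-1,1 649,-79,206.3,176,0.1,4 649,-79,256,176,.1,5
```

```text
[649.1283242775427, -78.56965476582087, 208.29200000000003, 176.135][[0, 0, 0.0], [0.0, -0.0, 0.002], -1.0], [[0, 0, 0.0], [0.0, -0.0, 0.002], 0.1], [[0, 0, 0.0], [0.0, -0.0, 0.002], 0.1], [[0, 0, 0.0], [0.0, -0.0, 0.002], 0.1], [[0, 0, 0.0], [0.0, -0.0, 0.002], 0.1], [[0, 0, 0.0], [0.0, -0.0, -0.008], 0.1], [[0, 0, 0.0], [0.0, -0.0, -0.018], 0.1], [[0, 0, 0.0], [0.0, -0.0, -0.028], 0.1], [[0, 0, 0.0], [0.0, -0.0, -0.038], 0.1], [[0, 0, 0.0], [0.0, -0.0, -0.048], 0.1], 10
```

{"method": "jog_arm", "body": {
  "plan": [
    [[0, 0, 0], [0, 0, 0.001], -1],
    [[0, 0, 0], [0, 0, 0.002], -1],
    [[0, 0, 0], [0, 0, 0.002], 0.1],
    [[0, 0, 0], [0, 0, 0.002], 0.1],
    [[0, 0, 0], [0, 0, 0.002], 0.1],
    [[0, 0, 0], [0, 0, 0.002], 0.1],
    [[0, 0, 0], [0, 0, -0.008], 0.1],
    [[0, 0, 0], [0, 0, -0.018], 0.1],
    [[0, 0, 0], [0, 0, -0.028], 0.1],
    [[0, 0, 0], [0, 0, -0.038], 0.1],
    [[0, 0, 0], [0, 0, -0.048], 0.1]
  ]
}}

```text
time: 21.35
tool_pos: [649.2, -78.6, 257.2]
tcp_rot: [-180.0, 0.0, 176.1]
ft_force: [-0.2, -0.9, -0.2]
finger_gap: 47.4
```

```bash
python3 meas.py 11|grep -v clamp|grep -A30 -- "-17[0-9]";  python3 - <<'E'
import cv2
p=cv2.imread('pics/scene11.png'); cv2.imwrite('pics/c11.png',cv2.resize(p[100:400,190:510],None,fx=2,fy=2))
E
```

```text
tab 12 [373.9 253.4] [ 429.2 -178. ] med [ 428.9 -177.7  165.5]
   rim [ 423.9 -194.7] [32.8 62.8] 76.7
   tab 107 [281.1 251.4] [ 426.8 -170.6] med [ 432.4 -178.5  152.9]
ring top 171 [ 513.7 -323.9] [49.  50.5]
ring top 528 [ 464.5 -633.9] [ 40.5 103.9]
ring top 303 [ 426.9 -427.6] [49.  52.2]
ring top 180 [ 408.9 -322.8] [45.7 50. ]
ring scene 359 [ 413.9 -325.7] [50.1 59. ]
ring scene 396 [ 517.8 -327.3] [50.  58.4]
ring scene 432 [ 431.3 -430.9] [49.9 58.6]
ring scene 641 [ 454.9 -587.8] [43.  66.4]
ring scene 757 [ 447.4 -638.7] [41.4 73.3]
nose 17.0
```

View pics/c11.png

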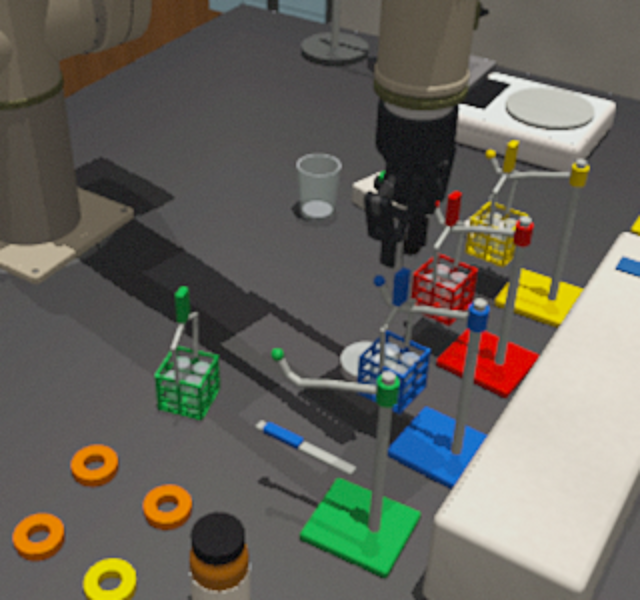

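Blue hangs (px 400,310). Green unmoved at about (428,-174), yaw 14.

```bash
python3 plan.py 428,-174,250,194,1,6 428,-174,148,194,1,5 
```

```text
[[0, 0, -3.0], [0.036, -0.018, 0.001], 1.0], [[0, 0, -6.0], [0.071, -0.037, 0.002], 1.0], [[0, 0, -9.0], [0.107, -0.055, 0.003], 1.0], [[0, 0, -12.0], [0.143, -0.073, 0.004], 1.0], [[0, 0, -15.0], [0.178, -0.092, 0.005], 1.0], [[0, 0, -18.0], [0.214, -0.11, 0.006], 1.0], [[0, 0, -18.0], [0.214, -0.11, 0.027], 1.0], [[0, 0, -18.0], [0.214, -0.11, 0.047], 1.0], [[0, 0, -18.0], [0.214, -0.11, 0.067], 1.0], [[0, 0, -18.0], [0.214, -0.11, 0.088], 1.0], [[0, 0, -18.0], [0.214, -0.11, 0.108], 1.0], 11
```

{"method": "jog_arm", "body": {
  "plan": [
    [[0, 0, -3], [0.036, -0.018, 0.001], 1],
    [[0, 0, -6], [0.071, -0.037, 0.002], 1],
    [[0, 0, -9], [0.107, -0.055, 0.003], 1],
    [[0, 0, -12], [0.143, -0.073, 0.004], 1],
    [[0, 0, -15], [0.178, -0.092, 0.005], 1],
    [[0, 0, -18], [0.214, -0.11, 0.006], 1],
    [[0, 0, -18], [0.214, -0.11, 0.027], 1],
    [[0, 0, -18], [0.214, -0.11, 0.047], 1],
    [[0, 0, -18], [0.214, -0.11, 0.067], 1],
    [[0, 0, -18], [0.214, -0.11, 0.088], 1],
    [[0, 0, -18], [0.214, -0.11, 0.108], 1],
    [[0, 0, -18], [0.214, -0.11, 0.108], 1]
  ]
}}

```text
time: 22.95
tool_pos: [426.8, -173.2, 146.5]
tcp_rot: [179.9, -0.2, -165.9]
ft_force: [-0.1, 0.8, 0.2]
finger_gap: 85.1
```

```bash
cat cmd.json; python3 plan.py 428,-174,148,194,-1,5 428,-174,255,194,-1,7
```

```text
[428.2003961222027, -173.8946282039966, 148.29200000000003, 194.135][[0, 0, 0.0], [0.0, -0.0, 0.0], -1.0], [[0, 0, 0.0], [0.0, -0.0, 0.0], -1.0], [[0, 0, 0.0], [0.0, -0.0, 0.0], -1.0], [[0, 0, 0.0], [0.0, -0.0, 0.0], -1.0], [[0, 0, 0.0], [0.0, -0.0, 0.0], -1.0], [[0, 0, 0.0], [0.0, -0.0, -0.015], -1.0], [[0, 0, 0.0], [0.0, -0.0, -0.03], -1.0], [[0, 0, 0.0], [0.0, -0.0, -0.046], -1.0], [[0, 0, 0.0], [0.0, -0.0, -0.061], -1.0], [[0, 0, 0.0], [0.0, -0.0, -0.076], -1.0], [[0, 0, 0.0], [0.0, -0.0, -0.091], -1.0], [[0, 0, 0.0], [0.0, -0.0, -0.107], -1.0], 12
```

{"method": "jog_arm", "body": {
  "plan": [
    [[0, 0, 0], [0, 0, 0], -1],
    [[0, 0, 0], [0, 0, 0], -1],
    [[0, 0, 0], [0, 0, 0], -1],
    [[0, 0, 0], [0, 0, 0], -1],
    [[0, 0, 0], [0, 0, 0], -1],
    [[0, 0, 0], [0, 0, -0.015], -1],
    [[0, 0, 0], [0, 0, -0.03], -1],
    [[0, 0, 0], [0, 0, -0.046], -1],
    [[0, 0, 0], [0, 0, -0.061], -1],
    [[0, 0, 0], [0, 0, -0.076], -1],
    [[0, 0, 0], [0, 0, -0.091], -1],
    [[0, 0, 0], [0, 0, -0.107], -1]
  ]
}}

```text
time: 24.45
tool_pos: [428.1, -173.9, 256.2]
tcp_rot: [180.0, -0.0, -165.9]
ft_force: [0.8, 0.2, -2.4]
finger_gap: 17.3
```

```bash
python3 plan.py 560,-238,255,184,-1,5 623,-236,254,184,-1,4
```

```text
[[0, 0, 2.0], [-0.022, -0.019, 0.0], -1.0], [[0, 0, 4.0], [-0.045, -0.038, 0.0], -1.0], [[0, 0, 6.0], [-0.067, -0.057, 0.0], -1.0], [[0, 0, 8.0], [-0.09, -0.075, 0.0], -1.0], [[0, 0, 10.0], [-0.112, -0.094, 0.0], -1.0], [[0, 0, 10.0], [-0.128, -0.098, 0.001], -1.0], [[0, 0, 10.0], [-0.143, -0.101, 0.001], -1.0], [[0, 0, 10.0], [-0.158, -0.104, 0.001], -1.0], [[0, 0, 10.0], [-0.174, -0.108, 0.001], -1.0], 9
```

{"method": "jog_arm", "body": {
  "plan": [
    [[0, 0, 2], [-0.022, -0.019, 0], -1],
    [[0, 0, 4], [-0.045, -0.038, 0], -1],
    [[0, 0, 6], [-0.067, -0.057, 0], -1],
    [[0, 0, 8], [-0.09, -0.075, 0], -1],
    [[0, 0, 10], [-0.112, -0.094, 0], -1],
    [[0, 0, 10], [-0.128, -0.098, 0.001], -1],
    [[0, 0, 10], [-0.143, -0.101, 0.001], -1],
    [[0, 0, 10], [-0.158, -0.104, 0.001], -1],
    [[0, 0, 10], [-0.174, -0.108, 0.001], -1],
    [[0, 0, 10], [-0.174, -0.108, 0.001], -1]
  ]
}}

```text
time: 25.7
tool_pos: [623.9, -235.9, 254.1]
tcp_rot: [180.0, -0.0, -175.8]
ft_force: [-1.4, -1.1, -1.9]
finger_gap: 17.3
```

```bash
cat cmd.json; python3 plan.py 623,-236,208,184,-1,6 ; python3 - <<'E'
from h import *
p,d=take('scene','12'); cv2.imwrite('pics/c12.png',cv2.resize(p[170:390,240:460],None,fx=2.7,fy=2.7))
E
```

```text
[623.30660348163, -236.1326218238118, 254.29200000000003, 184.135][[0, 0, 0.0], [0.0, 0.0, 0.008], -1.0], [[0, 0, 0.0], [0.0, 0.0, 0.015], -1.0], [[0, 0, 0.0], [0.0, 0.0, 0.023], -1.0], [[0, 0, 0.0], [0.0, 0.0, 0.031], -1.0], [[0, 0, 0.0], [0.0, 0.0, 0.039], -1.0], [[0, 0, 0.0], [0.0, 0.0, 0.046], -1.0], 6
```

View pics/c12.png

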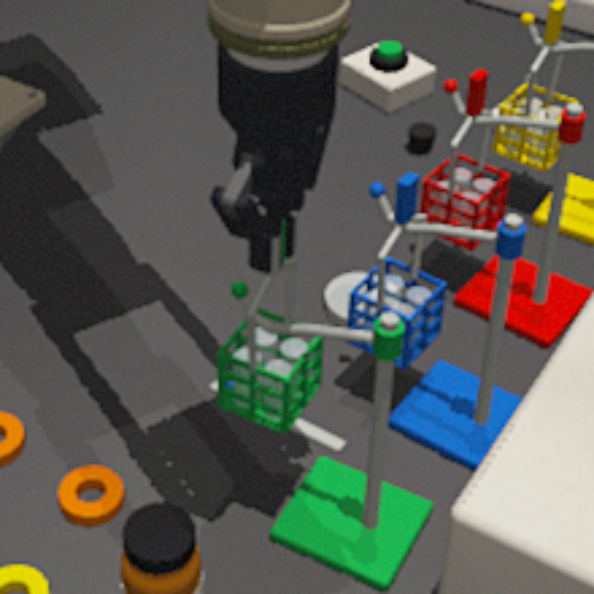

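Green is over its hook, past the tip ball (px 240,289); lower it.

{"method": "jog_arm", "body": {
  "plan": [
    [[0, 0, 0], [0, 0, 0.008], -1],
    [[0, 0, 0], [0, 0, 0.015], -1],
    [[0, 0, 0], [0, 0, 0.023], -1],
    [[0, 0, 0], [0, 0, 0.031], -1],
    [[0, 0, 0], [0, 0, 0.039], -1],
    [[0, 0, 0], [0, 0, 0.046], -1],
    [[0, 0, 0], [0, 0, 0.046], -1]
  ]
}}

```text
time: 26.62
tool_pos: [623.0, -236.0, 207.4]
tcp_rot: [180.0, -0.1, -175.9]
ft_force: [-0.1, 0.6, -2.0]
finger_gap: 17.5
```

```bash
python3 plan.py 623,-236,206.3,184,-1,2 623,-236,206.3,184,0.1,4 623,-236,256,184,.1,5|tail -c 400
```

```text
[[0, 0, 0.0], [0.0, 0.0, 0.002], -1.0], [[0, 0, 0.0], [0.0, 0.0, 0.002], 0.1], [[0, 0, 0.0], [0.0, 0.0, 0.002], 0.1], [[0, 0, 0.0], [0.0, 0.0, 0.002], 0.1], [[0, 0, 0.0], [0.0, 0.0, 0.002], 0.1], [[0, 0, 0.0], [0.0, 0.0, -0.008], 0.1], [[0, 0, 0.0], [0.0, 0.0, -0.018], 0.1], [[0, 0, 0.0], [0.0, 0.0, -0.028], 0.1], [[0, 0, 0.0], [0.0, 0.0, -0.038], 0.1], [[0, 0, 0.0], [0.0, 0.0, -0.048], 0.1], 11
```

{"method": "jog_arm", "body": {
  "plan": [
    [[0, 0, 0], [0, 0, 0.001], -1],
    [[0, 0, 0], [0, 0, 0.002], -1],
    [[0, 0, 0], [0, 0, 0.002], 0.1],
    [[0, 0, 0], [0, 0, 0.002], 0.1],
    [[0, 0, 0], [0, 0, 0.002], 0.1],
    [[0, 0, 0], [0, 0, 0.002], 0.1],
    [[0, 0, 0], [0, 0, -0.008], 0.1],
    [[0, 0, 0], [0, 0, -0.018], 0.1],
    [[0, 0, 0], [0, 0, -0.028], 0.1],
    [[0, 0, 0], [0, 0, -0.038], 0.1],
    [[0, 0, 0], [0, 0, -0.048], 0.1]
  ]
}}

```text
time: 28.0
tool_pos: [623.4, -236.2, 257.2]
tcp_rot: [-180.0, 0.0, -175.9]
ft_force: [0.2, 0.3, -0.1]
finger_gap: 46.9
```

```bash
python3 meas.py 13|grep -v clamp|grep ring;  python3 - <<'E'
from h import *
p=cv2.imread('pics/scene13.png'); cv2.imwrite('pics/c13.png',cv2.resize(p[100:400,190:510],None,fx=2,fy=2))
# post & button from top0 and scene13
for n,t in (('top','0'),('scene','13')):
    p=cv2.imread(f'pics/{n}{t}.png'); P=cloud(n,np.load(f'pics/{n}{t}.npy'))
    g=p.min(2)
    M=(np.abs(P[...,0]-587)<55)&(np.abs(P[...,1]-363)<55)
    foot=M&(g>150)&(P[...,2]<20)&(P[...,2]>3)
    k=np.argwhere(foot)[:,::-1].astype(np.float32)
    h=cv2.convexHull(k)[:,0]; Q=np.array([ray(n,u,v,10)[:2] for u,v in h],np.float32)
    print(n,'foot',foot.sum(),cv2.fitEllipse(Q) if len(Q)>5 else 0, cv2.minEnclosingCircle(Q))
    pin=M&(P[...,2]>45)&(P[...,2]<75); print(' pin top',pin.sum(),np.nanmedian(P[pin],0), np.nanmean(P[pin],0))
    b=mask(p,'green')&(P[...,1]>280); k=np.argwhere(b)[:,::-1]; u,v=k.mean(0); print(' button',b.sum(),ray(n,u,v,48),np.nanmedian(P[b],0),np.nanpercentile(P[b][:,2],[50,90]))
E
```

```text
ring top 97 [ 518.  -316.5] [27.9 43.9]
ring top 519 [ 464.6 -634.4] [ 40.4 103.3]
ring top 277 [ 426.9 -428. ] [49.1 50.8]
ring scene 361 [ 413.8 -325.9] [50.4 58.9]
ring scene 395 [ 517.8 -327.3] [49.8 58.4]
ring scene 434 [ 431.3 -430.8] [50.  58.4]
ring scene 638 [ 454.9 -587.8] [42.8 66.8]
ring scene 755 [ 447.4 -638.7] [41.2 73.1]
top foot 566 ((586.1846923828125, 361.8424377441406), (69.99787139892578, 70.66047668457031), 46.035621643066406) ((586.234375, 361.7108154296875), 35.74832534790039)
 pin top 35 [584.51597205 359.72031194  60.97065976] [584.67955108 360.36668868  59.36258108]
 button 125 [421.65769321 350.03011904  48.        ] [420.92925722 347.93963328  55.01122463] [55.01122463 58.55123291]
scene foot 9 0 ((578.4164428710938, 373.40240478515625), 28.080034255981445)
 pin top 6 [584.68540074 359.30803085  64.87340859] [584.67436795 360.133568    62.00494375]
 button 59 [418.71183829 357.46105095  48.        ] [425.41427177 343.42777814  57.03129816] [57.03129816 60.77308369]
```

View pics/c13.png

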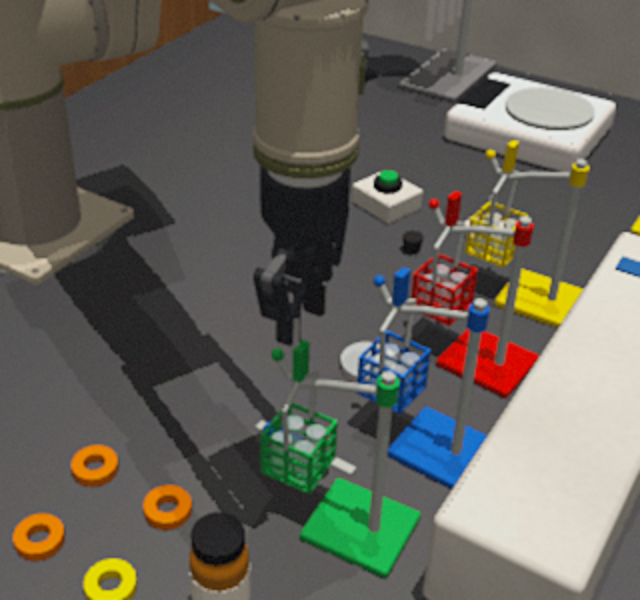

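All four baskets hang. Now the rings, starting with the one near (410,-323).

```bash
python3 plan.py 411,-324,200,174,1,6 411,-324,60,174,1,5
```

```text
[[0, 0, 1.5], [0.036, -0.012, 0.009], 1.0], [[0, 0, 3.5], [0.073, -0.024, 0.019], 1.0], [[0, 0, 5.0], [0.109, -0.036, 0.028], 1.0], [[0, 0, 7.0], [0.145, -0.048, 0.038], 1.0], [[0, 0, 8.5], [0.182, -0.06, 0.047], 1.0], [[0, 0, 10.0], [0.218, -0.072, 0.056], 1.0], [[0, 0, 10.0], [0.218, -0.072, 0.084], 1.0], [[0, 0, 10.0], [0.218, -0.072, 0.112], 1.0], [[0, 0, 10.0], [0.218, -0.072, 0.14], 1.0], [[0, 0, 10.0], [0.218, -0.072, 0.168], 1.0], [[0, 0, 10.0], [0.218, -0.072, 0.196], 1.0], 11
```

{"method": "jog_arm", "body": {
  "plan": [
    [[0, 0, 1.5], [0.036, -0.012, 0], 1],
    [[0, 0, 3.5], [0.073, -0.024, 0.01], 1],
    [[0, 0, 5], [0.109, -0.036, 0.028], 1],
    [[0, 0, 7], [0.145, -0.048, 0.038], 1],
    [[0, 0, 8.5], [0.182, -0.06, 0.047], 1],
    [[0, 0, 10], [0.218, -0.072, 0.056], 1],
    [[0, 0, 10], [0.218, -0.072, 0.084], 1],
    [[0, 0, 10], [0.218, -0.072, 0.112], 1],
    [[0, 0, 10], [0.218, -0.072, 0.14], 1],
    [[0, 0, 10], [0.218, -0.072, 0.168], 1],
    [[0, 0, 10], [0.218, -0.072, 0.196], 1],
    [[0, 0, 10], [0.218, -0.072, 0.196], 1]
  ]
}}

```text
time: 29.6
tool_pos: [409.2, -321.9, 57.7]
tcp_rot: [179.8, -0.3, 174.1]
ft_force: [-1.0, 0.1, -0.1]
finger_gap: 85.6
```

```bash
cat cmd.json; python3 plan.py 411,-324,18,174,1,4 411,-324,18,174,-1,6; python3 - <<'E'
from h import *
p,d=take('scene','14'); cv2.imwrite('pics/c14.png',cv2.resize(p[250:420,170:370],None,fx=3.5,fy=3.5))
E
```

```text
[411.06575935383074, -323.6644679366365, 60.29200000000003, 174.135][[0, 0, 0.0], [0.0, -0.0, 0.011], 1.0], [[0, 0, 0.0], [0.0, -0.0, 0.021], 1.0], [[0, 0, 0.0], [0.0, -0.0, 0.032], 1.0], [[0, 0, 0.0], [0.0, -0.0, 0.042], 1.0], [[0, 0, 0.0], [0.0, -0.0, 0.042], -1.0], [[0, 0, 0.0], [0.0, -0.0, 0.042], -1.0], [[0, 0, 0.0], [0.0, -0.0, 0.042], -1.0], [[0, 0, 0.0], [0.0, -0.0, 0.042], -1.0], [[0, 0, 0.0], [0.0, -0.0, 0.042], -1.0], [[0, 0, 0.0], [0.0, -0.0, 0.042], -1.0], 10
```

View pics/c14.png

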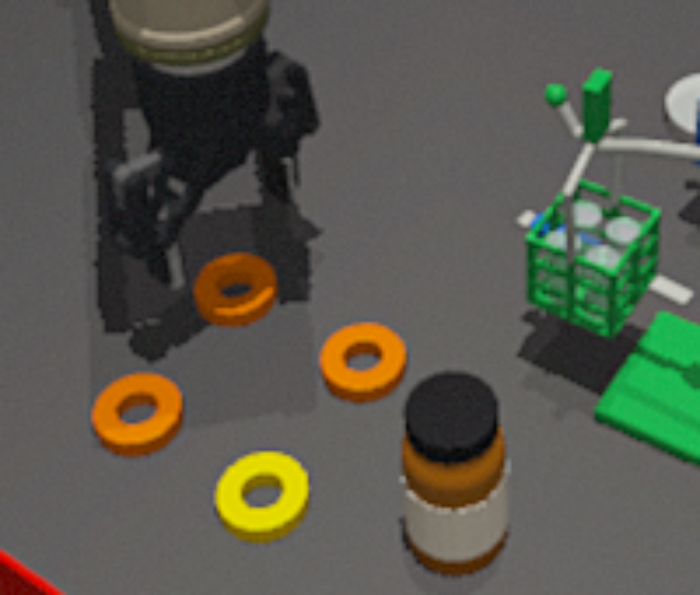

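Gripper straddles the ring (px 235,288); green hangs well.

{"method": "jog_arm", "body": {
  "plan": [
    [[0, 0, 0], [0, 0, 0.011], 1],
    [[0, 0, 0], [0, 0, 0.021], 1],
    [[0, 0, 0], [0, 0, 0.032], 1],
    [[0, 0, 0], [0, 0, 0.042], 1],
    [[0, 0, 0], [0, 0, 0.042], 1],
    [[0, 0, 0], [0, 0, 0.042], -1],
    [[0, 0, 0], [0, 0, 0.042], -1],
    [[0, 0, 0], [0, 0, 0.042], -1],
    [[0, 0, 0], [0, 0, 0.042], -1],
    [[0, 0, 0], [0, 0, 0.042], -1]
  ]
}}

```text
time: 30.9
tool_pos: [411.5, -324.1, 19.4]
tcp_rot: [-180.0, 0.1, 174.1]
ft_force: [-2.9, 2.1, 6.2]
finger_gap: 49.1
```

```bash
python3 - <<'E'
from h import *
p,d=take('scene','15'); cv2.imwrite('pics/c15.png',cv2.resize(p[270:370,190:290],None,fx=5.5,fy=5.5))
E
```

```text
(no output)
```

View pics/c15.png

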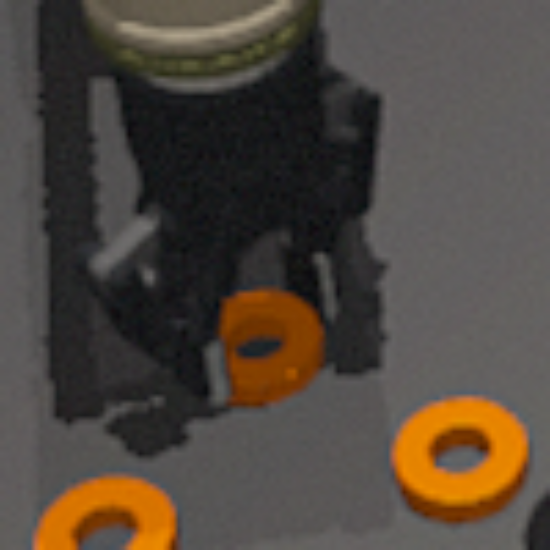

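The ring seems tilted and the gap is 49 mm rather than 52; I'll reopen and look.

{"method": "jog_arm", "body": {
  "plan": [
    [[0, 0, 0], [0, 0, 0], 1],
    [[0, 0, 0], [0, 0, 0], 1],
    [[0, 0, 0], [0, 0, 0], 1],
    [[0, 0, 0], [0, 0, 0], 1],
    [[0, 0, 0], [0, 0, -0.025], 1],
    [[0, 0, 0], [0, 0, -0.05], 1]
  ]
}}

```text
time: 31.7
tool_pos: [410.7, -323.3, 68.4]
tcp_rot: [180.0, -0.1, 174.1]
ft_force: [0.6, 0.8, -0.2]
finger_gap: 85.3
```

```bash
python3 plan.py 411,-324,68.3,174,1,1; cat cmd.json; python3 - <<'E'
from h import *
p,d=take('scene','16'); cv2.imwrite('pics/c16.png',cv2.resize(p[270:370,190:290],None,fx=5.5,fy=5.5))
E
python3 meas.py 16b|grep ring
```

```text
[[0, 0, 0.0], [0.0, -0.0, -0.05], 1.0], 1
[411.06575935383074, -323.6644679366365, 68.29200000000003, 174.135]ring top 165 [ 513.7 -323.8] [49.1 50.2]
ring top 531 [ 464.5 -634. ] [ 40.8 103.3]
ring scene 372 [ 413.3 -327. ] [51.2 59.5]
ring scene 396 [ 517.8 -327.3] [50.  58.4]
ring scene 430 [ 431.3 -430.8] [49.8 58.5]
ring scene 638 [ 455.  -587.8] [42.8 66.6]
ring scene 757 [ 447.4 -638.6] [41.3 73.2]
```

View pics/c16.png

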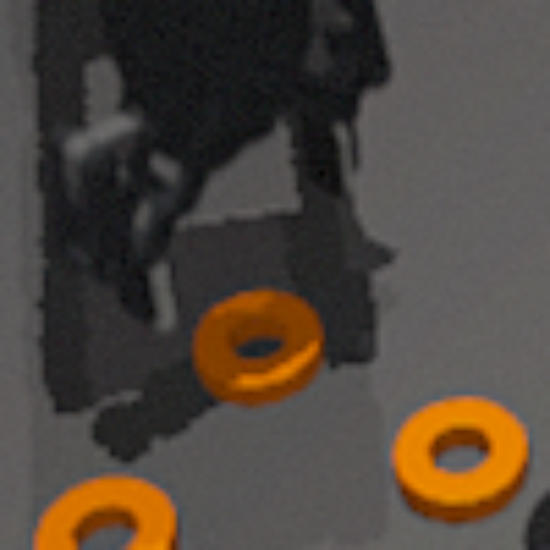

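```bash
python3 plan.py 411,-324,20.3,174,1,5 411,-324,20.3,174,-1,6
```

```text
[[0, 0, 0.0], [0.0, -0.0, 0.01], 1.0], [[0, 0, 0.0], [0.0, -0.0, 0.019], 1.0], [[0, 0, 0.0], [0.0, -0.0, 0.029], 1.0], [[0, 0, 0.0], [0.0, -0.0, 0.038], 1.0], [[0, 0, 0.0], [0.0, -0.0, 0.048], 1.0], [[0, 0, 0.0], [0.0, -0.0, 0.048], -1.0], [[0, 0, 0.0], [0.0, -0.0, 0.048], -1.0], [[0, 0, 0.0], [0.0, -0.0, 0.048], -1.0], [[0, 0, 0.0], [0.0, -0.0, 0.048], -1.0], [[0, 0, 0.0], [0.0, -0.0, 0.048], -1.0], [[0, 0, 0.0], [0.0, -0.0, 0.048], -1.0], 11
```

{"method": "jog_arm", "body": {
  "plan": [
    [[0, 0, 0], [0, 0, 0.015], 1],
    [[0, 0, 0], [0, 0, 0.03], 1],
    [[0, 0, 0], [0, 0, 0.04], 1],
    [[0, 0, 0], [0, 0, 0.048], 1],
    [[0, 0, 0], [0, 0, 0.048], 1],
    [[0, 0, 0], [0, 0, 0.048], 1],
    [[0, 0, 0], [0, 0, 0.048], -1],
    [[0, 0, 0], [0, 0, 0.048], -1],
    [[0, 0, 0], [0, 0, 0.048], -1],
    [[0, 0, 0], [0, 0, 0.048], -1],
    [[0, 0, 0], [0, 0, 0.048], -1]
  ],
  "force": 35
}}

```text
time: 33.22
tool_pos: [411.5, -324.1, 21.3]
tcp_rot: [-180.0, 0.0, 174.1]
ft_force: [-2.4, 1.2, 6.9]
finger_gap: 49.4
```

```bash
python3 plan.py 411,-324,70.3,174,-1,4
```

```text
[[0, 0, 0.0], [0.0, -0.0, -0.013], -1.0], [[0, 0, 0.0], [0.0, -0.0, -0.025], -1.0], [[0, 0, 0.0], [0.0, -0.0, -0.038], -1.0], [[0, 0, 0.0], [0.0, -0.0, -0.05], -1.0], 4
```

{"method": "jog_arm", "body": {
  "plan": [
    [[0, 0, 0], [0, 0, -0.013], -1],
    [[0, 0, 0], [0, 0, -0.025], -1],
    [[0, 0, 0], [0, 0, -0.038], -1],
    [[0, 0, 0], [0, 0, -0.05], -1],
    [[0, 0, 0], [0, 0, -0.05], -1]
  ]
}}

```text
time: 33.85
tool_pos: [411.9, -324.5, 71.9]
tcp_rot: [-179.9, 0.1, 174.1]
ft_force: [0.3, 1.2, -2.5]
finger_gap: 49.6
```

```bash
python3 - <<'E'
from h import *
p,d=take('scene','17'); cv2.imwrite('pics/c17.png',cv2.resize(p[250:370,180:290],None,fx=5,fy=5))
E
```

```text
(no output)
```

View pics/c17.png

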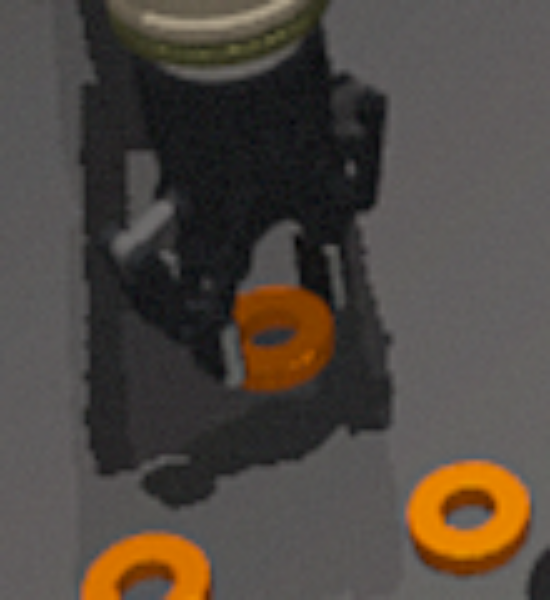

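```bash
python3 plan.py 411,-324,140,174,-1,2 430,0,150,178,-1,8; cp cmd.json cmdA.json; python3 plan.py 500,290,140,180,-1,7 586,361,130,180,-1,4 
```

```text
[[0, 0, 0.0], [0.0, -0.0, -0.035], -1.0], [[0, 0, 0.0], [0.0, -0.0, -0.07], -1.0], [[0, 0, -0.5], [0.002, 0.04, -0.071], -1.0], [[0, 0, -1.0], [0.004, 0.081, -0.072], -1.0], [[0, 0, -1.5], [0.005, 0.121, -0.073], -1.0], [[0, 0, -2.0], [0.007, 0.162, -0.075], -1.0], [[0, 0, -2.5], [0.009, 0.202, -0.076], -1.0], [[0, 0, -3.0], [0.011, 0.243, -0.077], -1.0], [[0, 0, -3.5], [0.012, 0.283, -0.078], -1.0], [[0, 0, -4.0], [0.014, 0.324, -0.08], -1.0], 10
[[0, 0, -0.5], [-0.009, 0.042, 0.001], -1.0], [[0, 0, -0.5], [-0.017, 0.083, 0.003], -1.0], [[0, 0, -1.0], [-0.026, 0.125, 0.004], -1.0], [[0, 0, -1.0], [-0.034, 0.167, 0.006], -1.0], [[0, 0, -1.5], [-0.043, 0.209, 0.007], -1.0], [[0, 0, -1.5], [-0.052, 0.25, 0.009], -1.0], [[0, 0, -2.0], [-0.06, 0.292, 0.01], -1.0], [[0, 0, -2.0], [-0.081, 0.31, 0.013], -1.0], [[0, 0, -2.0], [-0.102, 0.329, 0.015], -1.0], [[0, 0, -2.0], [-0.123, 0.347, 0.018], -1.0], [[0, 0, -2.0], [-0.144, 0.366, 0.02], -1.0], 11
```

{"method": "jog_arm", "body": {
  "plan": [
    [[0, 0, 0], [0, 0, -0.035], -1],
    [[0, 0, 0], [0, 0, -0.07], -1],
    [[0, 0, -0.5], [0.002, 0.04, -0.071], -1],
    [[0, 0, -1], [0.004, 0.081, -0.072], -1],
    [[0, 0, -1.5], [0.005, 0.121, -0.073], -1],
    [[0, 0, -2], [0.007, 0.162, -0.075], -1],
    [[0, 0, -2.5], [0.009, 0.202, -0.076], -1],
    [[0, 0, -3], [0.011, 0.243, -0.077], -1],
    [[0, 0, -3.5], [0.012, 0.283, -0.078], -1],
    [[0, 0, -4], [0.014, 0.324, -0.08], -1]
  ]
}}

```text
time: 35.15
tool_pos: [429.7, 1.4, 149.7]
tcp_rot: [180.0, -0.1, 178.1]
ft_force: [0.9, -0.3, -0.9]
finger_gap: 49.7
```

{"method": "jog_arm", "body": {
  "plan": [
    [[0, 0, -0.5], [-0.009, 0.042, 0.001], -1],
    [[0, 0, -0.5], [-0.017, 0.083, 0.003], -1],
    [[0, 0, -1], [-0.026, 0.125, 0.004], -1],
    [[0, 0, -1], [-0.034, 0.167, 0.006], -1],
    [[0, 0, -1.5], [-0.043, 0.209, 0.007], -1],
    [[0, 0, -1.5], [-0.052, 0.25, 0.009], -1],
    [[0, 0, -2], [-0.06, 0.292, 0.01], -1],
    [[0, 0, -2], [-0.081, 0.31, 0.013], -1],
    [[0, 0, -2], [-0.102, 0.329, 0.015], -1],
    [[0, 0, -2], [-0.123, 0.347, 0.018], -1],
    [[0, 0, -2], [-0.144, 0.366, 0.02], -1],
    [[0, 0, -2], [-0.144, 0.366, 0.02], -1]
  ]
}}

```text
time: 36.65
tool_pos: [586.3, 361.7, 128.4]
tcp_rot: [-180.0, -0.1, -179.8]
ft_force: [-0.3, 0.5, -0.6]
finger_gap: 49.7
```

```bash
cat cmd.json; python3 - <<'E'
from h import *
for n in('scene','top'):
    p,d=take(n,'18'); P=cloud(n,d); m=mask(p,'orange')&(P[...,2]>90)&(P[...,2]<150)&(np.abs(P[...,0]-586)<50)&(np.abs(P[...,1]-361)<50)
    print(n,m.sum()); 
    if m.sum()>10: 
        Q=P[m]; print(np.nanmedian(Q,0),np.nanpercentile(Q,[3,97],axis=0))
    if n=='scene': cv2.imwrite('pics/c18.png',cv2.resize(p[90:240,380:480],None,fx=4,fy=4))
    else: cv2.imwrite('pics/d18.png',cv2.resize(p[120:280,80:260],None,fx=3.5,fy=3.5))
E
```

```text
[586.0820072259768, 361.18981278523466, 130.29200000000003, 180.135]scene 24
[578.87623736 351.97761021 119.85524221] [[562.84916598 338.04983442 109.95256569]
 [598.47554427 381.53467972 131.24123967]]
top 54
[568.83840561 348.61080332 120.00361868] [[561.92536342 339.14765853 115.28775913]
 [575.83977101 358.67203832 124.15581285]]
```

View pics/c18.png

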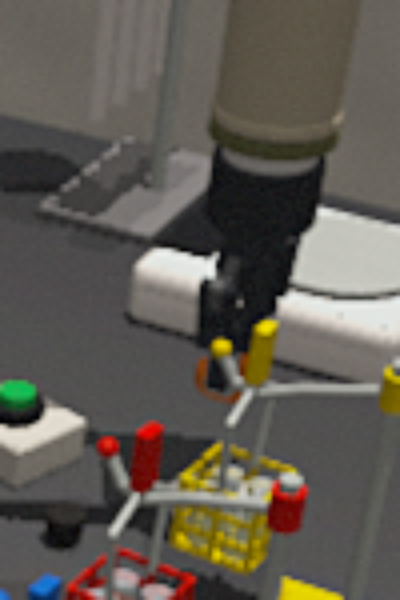

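View pics/d18.png

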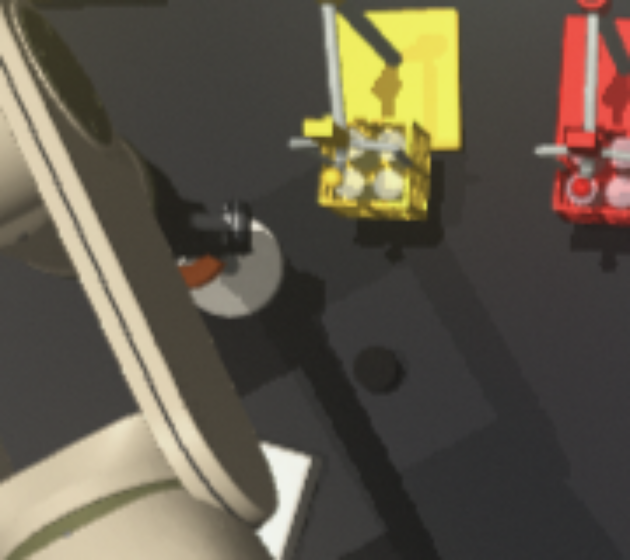

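```bash
python3 plan.py 586,361,75,180,-1,6
```

```text
[[0, 0, 0.0], [0.0, -0.0, 0.009], -1.0], [[0, 0, 0.0], [0.0, -0.0, 0.018], -1.0], [[0, 0, 0.0], [0.0, -0.0, 0.028], -1.0], [[0, 0, 0.0], [0.0, -0.0, 0.037], -1.0], [[0, 0, 0.0], [0.0, -0.0, 0.046], -1.0], [[0, 0, 0.0], [0.0, -0.0, 0.055], -1.0], 6
```

{"method": "jog_arm", "body": {
  "plan": [
    [[0, 0, 0], [0, 0, 0.01], -1],
    [[0, 0, 0], [0, 0, 0.02], -1],
    [[0, 0, 0], [0, 0, 0.03], -1],
    [[0, 0, 0], [0, 0, 0.04], -1],
    [[0, 0, 0], [0, 0, 0.048], -1],
    [[0, 0, 0], [0, 0, 0.055], -1],
    [[0, 0, 0], [0, 0, 0.055], -1]
  ]
}}

```text
time: 37.62
tool_pos: [585.6, 361.0, 74.4]
tcp_rot: [-180.0, -0.1, -179.9]
ft_force: [0.4, 0.7, -0.8]
finger_gap: 49.7
```

{"method": "jog_arm", "body": {
  "plan": [
    [[0, 0, 0], [0, 0, 0.01], -1],
    [[0, 0, 0], [0, 0, 0.02], -1],
    [[0, 0, 0], [0, 0, 0.03], -1],
    [[0, 0, 0], [0, 0, 0.039], -1],
    [[0, 0, 0], [0, 0, 0.039], -1]
  ]
}}

```text
time: 38.25
tool_pos: [585.2, 360.8, 34.7]
tcp_rot: [-179.9, -0.1, -179.9]
ft_force: [-0.5, 0.4, -0.8]
finger_gap: 49.4
```

{"method": "jog_arm", "body": {
  "plan": [
    [[0, 0, 0], [0, 0, 0], 0.7],
    [[0, 0, 0], [0, 0, 0], 0.7],
    [[0, 0, 0], [0, 0, 0], 0.7],
    [[0, 0, 0], [0, 0, -0.015], 0.7],
    [[0, 0, 0], [0, 0, -0.04], 0.7],
    [[0, 0, 0], [0, 0, -0.07], 0.7],
    [[0, 0, 0], [0, 0, -0.1], 0.7]
  ]
}}

```text
time: 39.12
tool_pos: [586.3, 361.3, 138.7]
tcp_rot: [180.0, 0.1, -179.9]
ft_force: [0.8, 0.5, 1.0]
finger_gap: 72.6
```

```bash
python3 plan.py 586,361,36.3,180,1,1; python3 plan.py 586,361,136.3,180,1,1; cat cmd.json;  python3 plan.py 480,250,150,180,1,3 430,-20,150,178,1,7; python3 - <<'E'
from h import *
p,d=take('scene','19'); cv2.imwrite('pics/c19.png',cv2.resize(p[90:240,380:480],None,fx=4,fy=4))
p,d=take('top','19')
E
```

```text
[[0, 0, 0.0], [0.0, -0.0, 0.039], 1.0], 1
[[0, 0, 0.0], [0.0, -0.0, -0.1], 1.0], 1
[586.0820072259768, 361.18981278523466, 136.29200000000003, 180.135][[0, 0, 0.0], [0.035, -0.037, -0.005], 1.0], [[0, 0, 0.0], [0.071, -0.074, -0.009], 1.0], [[0, 0, 0.0], [0.106, -0.111, -0.014], 1.0], [[0, 0, 0.5], [0.114, -0.149, -0.014], 1.0], [[0, 0, 0.5], [0.121, -0.188, -0.014], 1.0], [[0, 0, 1.0], [0.128, -0.227, -0.014], 1.0], [[0, 0, 1.5], [0.135, -0.265, -0.014], 1.0], [[0, 0, 1.5], [0.143, -0.304, -0.014], 1.0], [[0, 0, 2.0], [0.15, -0.342, -0.014], 1.0], [[0, 0, 2.0], [0.157, -0.381, -0.014], 1.0], 10
```

View pics/c19.png

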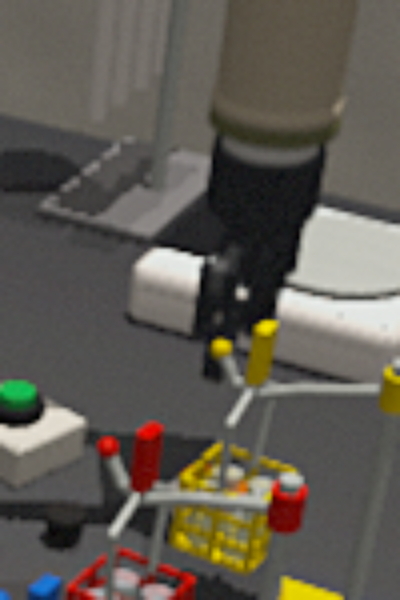

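{"method": "jog_arm", "body": {
  "plan": [
    [[0, 0, 0], [0.035, -0.037, -0.005], 1],
    [[0, 0, 0], [0.071, -0.074, -0.009], 1],
    [[0, 0, 0], [0.106, -0.111, -0.014], 1],
    [[0, 0, 0.5], [0.114, -0.149, -0.014], 1],
    [[0, 0, 0.5], [0.121, -0.188, -0.014], 1],
    [[0, 0, 1], [0.128, -0.227, -0.014], 1],
    [[0, 0, 1.5], [0.135, -0.265, -0.014], 1],
    [[0, 0, 1.5], [0.143, -0.304, -0.014], 1],
    [[0, 0, 2], [0.15, -0.342, -0.014], 1],
    [[0, 0, 2], [0.157, -0.381, -0.014], 1]
  ]
}}

```text
time: 40.48
tool_pos: [429.6, -21.3, 150.5]
tcp_rot: [-180.0, 0.0, 178.1]
ft_force: [-0.3, -0.6, 0.1]
finger_gap: 85.5
```

```bash
python3 meas.py 20|grep ring; python3 - <<'E'
from h import *
p=cv2.imread('pics/top20.png'); cv2.imwrite('pics/d20.png',cv2.resize(p[100:300,80:480],None,fx=2,fy=2))
E
```

```text
ring top 101 [572.8 360.7] [20.8 45.1]
ring top 192 [ 513.7 -324. ] [49.  50.3]
ring top 524 [ 464.8 -634.2] [ 39.9 104.2]
ring top 304 [ 426.9 -427.6] [49.  52.3]
ring scene 397 [ 517.8 -327.3] [50.  58.4]
ring scene 432 [ 431.3 -430.8] [50.1 58.4]
ring scene 635 [ 454.7 -587.8] [42.7 66.6]
ring scene 755 [ 447.4 -638.7] [41.2 73.2]
```

View pics/d20.png

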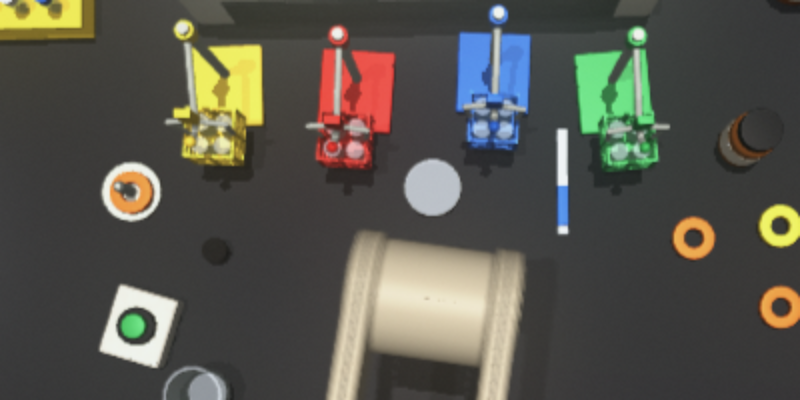

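First ring lies round the pin (crop px 131,192). Next ring at about (515,-325).

```bash
python3 plan.py 515,-325,140,174,1,8 515,-325,60,174,1,3; cp cmd.json c1.json; python3 plan.py 515,-325,20.3,174,1,4 515,-325,20.3,174,-1,4
```

```text
[[0, 0, 0.5], [-0.012, -0.038, 0.001], 1.0], [[0, 0, 1.0], [-0.024, -0.075, 0.003], 1.0], [[0, 0, 1.5], [-0.036, -0.113, 0.004], 1.0], [[0, 0, 2.0], [-0.047, -0.151, 0.005], 1.0], [[0, 0, 2.5], [-0.059, -0.189, 0.006], 1.0], [[0, 0, 3.0], [-0.071, -0.226, 0.008], 1.0], [[0, 0, 3.5], [-0.083, -0.264, 0.009], 1.0], [[0, 0, 4.0], [-0.095, -0.302, 0.01], 1.0], [[0, 0, 4.0], [-0.095, -0.302, 0.037], 1.0], [[0, 0, 4.0], [-0.095, -0.302, 0.064], 1.0], [[0, 0, 4.0], [-0.095, -0.302, 0.09], 1.0], 11
[[0, 0, 0.0], [0.0, 0.0, 0.01], 1.0], [[0, 0, 0.0], [0.0, 0.0, 0.02], 1.0], [[0, 0, 0.0], [0.0, 0.0, 0.03], 1.0], [[0, 0, 0.0], [0.0, 0.0, 0.04], 1.0], [[0, 0, 0.0], [0.0, 0.0, 0.04], -1.0], [[0, 0, 0.0], [0.0, 0.0, 0.04], -1.0], [[0, 0, 0.0], [0.0, 0.0, 0.04], -1.0], [[0, 0, 0.0], [0.0, 0.0, 0.04], -1.0], 8
```

{"method": "jog_arm", "body": {
  "plan": [
    [[0, 0, 0.5], [-0.012, -0.038, 0.001], 1],
    [[0, 0, 1], [-0.024, -0.075, 0.003], 1],
    [[0, 0, 1.5], [-0.036, -0.113, 0.004], 1],
    [[0, 0, 2], [-0.047, -0.151, 0.005], 1],
    [[0, 0, 2.5], [-0.059, -0.189, 0.006], 1],
    [[0, 0, 3], [-0.071, -0.226, 0.008], 1],
    [[0, 0, 3.5], [-0.083, -0.264, 0.009], 1],
    [[0, 0, 4], [-0.095, -0.302, 0.01], 1],
    [[0, 0, 4], [-0.095, -0.302, 0.037], 1],
    [[0, 0, 4], [-0.095, -0.302, 0.064], 1],
    [[0, 0, 4], [-0.095, -0.302, 0.09], 1],
    [[0, 0, 4], [-0.095, -0.302, 0.09], 1]
  ]
}}

```text
time: 42.08
tool_pos: [513.7, -323.2, 57.5]
tcp_rot: [179.8, -0.3, 174.2]
ft_force: [0.5, 0.7, -1.3]
finger_gap: 85.6
```

```bash
python3 - <<'E'
from h import *
p,d=take('scene','21'); cv2.imwrite('pics/c21.png',cv2.resize(p[250:420,170:370],None,fx=3.5,fy=3.5))
E
```

```text
(no output)
```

View pics/c21.png

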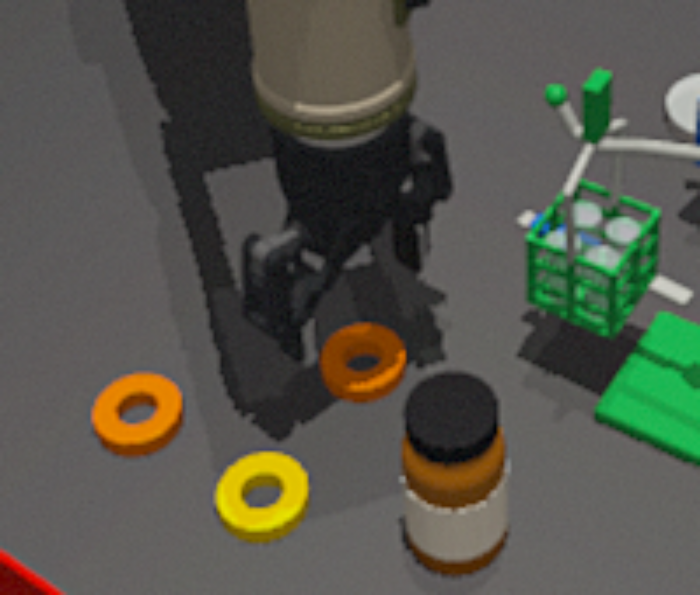

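{"method": "jog_arm", "body": {
  "plan": [
    [[0, 0, 0], [0, 0, 0.015], 1],
    [[0, 0, 0], [0, 0, 0.028], 1],
    [[0, 0, 0], [0, 0, 0.04], 1],
    [[0, 0, 0], [0, 0, 0.04], 1],
    [[0, 0, 0], [0, 0, 0.04], 1],
    [[0, 0, 0], [0, 0, 0.04], -1],
    [[0, 0, 0], [0, 0, 0.04], -1],
    [[0, 0, 0], [0, 0, 0.04], -1],
    [[0, 0, 0], [0, 0, 0.04], -1],
    [[0, 0, 0], [0, 0, 0.04], -1]
  ]
}}

```text
time: 43.38
tool_pos: [515.6, -325.4, 21.4]
tcp_rot: [-180.0, 0.1, 174.1]
ft_force: [-1.4, 1.4, 4.7]
finger_gap: 49.7
```

```bash
cat cmd.json; python3 plan.py 515,-325,90,174,-1,3 430,-200,150,174,-1,4 430,0,150,178,-1,5; cp cmd.json cmdA.json; python3 plan.py 500,290,140,180,-1,7 586,361,130,180,-1,4
```

```text
[515.1013470280966, -325.11081829740874, 20.29200000000003, 174.135][[0, 0, 0.0], [0.0, 0.0, -0.023], -1.0], [[0, 0, 0.0], [0.0, 0.0, -0.046], -1.0], [[0, 0, 0.0], [0.0, 0.0, -0.07], -1.0], [[0, 0, 0.0], [0.024, 0.029, -0.085], -1.0], [[0, 0, 0.0], [0.049, 0.058, -0.1], -1.0], [[0, 0, 0.0], [0.073, 0.087, -0.115], -1.0], [[0, 0, 0.0], [0.097, 0.116, -0.13], -1.0], [[0, 0, -0.5], [0.102, 0.156, -0.13], -1.0], [[0, 0, -1.5], [0.106, 0.195, -0.13], -1.0], [[0, 0, -2.5], [0.11, 0.235, -0.13], -1.0], [[0, 0, -3.0], [0.114, 0.275, -0.13], -1.0], [[0, 0, -4.0], [0.118, 0.315, -0.13], -1.0], 12
[[0, 0, -0.5], [-0.009, 0.042, 0.001], -1.0], [[0, 0, -0.5], [-0.017, 0.083, 0.003], -1.0], [[0, 0, -1.0], [-0.026, 0.125, 0.004], -1.0], [[0, 0, -1.0], [-0.035, 0.167, 0.006], -1.0], [[0, 0, -1.5], [-0.043, 0.208, 0.007], -1.0], [[0, 0, -1.5], [-0.052, 0.25, 0.009], -1.0], [[0, 0, -2.0], [-0.061, 0.292, 0.01], -1.0], [[0, 0, -2.0], [-0.082, 0.31, 0.013], -1.0], [[0, 0, -2.0], [-0.102, 0.329, 0.015], -1.0], [[0, 0, -2.0], [-0.123, 0.347, 0.018], -1.0], [[0, 0, -2.0], [-0.144, 0.366, 0.02], -1.0], 11
```

{"method": "jog_arm", "body": {
  "plan": [
    [[0, 0, 0], [0, 0, -0.023], -1],
    [[0, 0, 0], [0, 0, -0.046], -1],
    [[0, 0, 0], [0, 0, -0.07], -1],
    [[0, 0, 0], [0.024, 0.029, -0.085], -1],
    [[0, 0, 0], [0.049, 0.058, -0.1], -1],
    [[0, 0, 0], [0.073, 0.087, -0.115], -1],
    [[0, 0, 0], [0.097, 0.116, -0.13], -1],
    [[0, 0, -0.5], [0.102, 0.156, -0.13], -1],
    [[0, 0, -1.5], [0.106, 0.195, -0.13], -1],
    [[0, 0, -2.5], [0.11, 0.235, -0.13], -1],
    [[0, 0, -3], [0.114, 0.275, -0.13], -1],
    [[0, 0, -4], [0.118, 0.315, -0.13], -1]
  ]
}}

```text
time: 44.88
tool_pos: [429.8, 1.6, 150.6]
tcp_rot: [-180.0, 0.0, 178.2]
ft_force: [0.6, -0.4, -1.8]
finger_gap: 49.5
```

{"method": "jog_arm", "body": {
  "plan": [
    [[0, 0, -0.5], [-0.009, 0.042, 0.001], -1],
    [[0, 0, -0.5], [-0.017, 0.083, 0.003], -1],
    [[0, 0, -1], [-0.026, 0.125, 0.004], -1],
    [[0, 0, -1], [-0.035, 0.167, 0.006], -1],
    [[0, 0, -1.5], [-0.043, 0.208, 0.007], -1],
    [[0, 0, -1.5], [-0.052, 0.25, 0.009], -1],
    [[0, 0, -2], [-0.061, 0.292, 0.01], -1],
    [[0, 0, -2], [-0.082, 0.31, 0.013], -1],
    [[0, 0, -2], [-0.102, 0.329, 0.015], -1],
    [[0, 0, -2], [-0.123, 0.347, 0.018], -1],
    [[0, 0, -2], [-0.144, 0.366, 0.02], -1],
    [[0, 0, -2], [-0.144, 0.366, 0.02], -1]
  ]
}}

```text
time: 46.38
tool_pos: [586.3, 362.2, 129.5]
tcp_rot: [-180.0, -0.0, -179.8]
ft_force: [-0.9, 0.0, -1.4]
finger_gap: 50.0
```

```bash
cat cmd.json; python3 - <<'E'
from h import *
for n in('scene','top'):
    p,d=take(n,'22'); P=cloud(n,d); m=mask(p,'orange')&(P[...,2]>90)&(P[...,2]<150)&(np.abs(P[...,0]-586)<50)&(np.abs(P[...,1]-361)<50)
    Q=P[m]; print(n,m.sum(),np.nanmedian(Q,0),np.nanpercentile(Q,[3,97],axis=0))
E
python3 meas.py 22b|grep ring
```

```text
[585.7423268190518, 361.41780198964375, 130.29200000000003, 180.135]scene 24 [586.40239022 353.22017379 119.6453417 ] [[563.35688348 337.85494025 109.4833824 ]
 [598.85966598 383.24519125 132.69203373]]
top 60 [568.96277463 349.40198399 120.22635988] [[561.69396816 339.24498699 112.7430458 ]
 [575.77219388 360.23539581 125.77825019]]
ring top 88 [570.4 356.3] [15.7 42. ]
ring top 529 [ 464.5 -634.3] [ 40.8 102.7]
ring top 303 [ 427.  -427.5] [49.  52.1]
ring scene 432 [ 431.3 -430.9] [49.9 58.6]
ring scene 633 [ 455.  -587.8] [42.5 66.7]
ring scene 755 [ 447.2 -638.8] [41.1 73.3]
```

{"method": "jog_arm", "body": {
  "plan": [
    [[0, 0, 0], [0, 0, 0.01], -1],
    [[0, 0, 0], [0, 0, 0.02], -1],
    [[0, 0, 0], [0, 0, 0.03], -1],
    [[0, 0, 0], [0, 0, 0.04], -1],
    [[0, 0, 0], [0, 0, 0.048], -1],
    [[0, 0, 0], [0, 0, 0.055], -1],
    [[0, 0, 0], [0, 0, 0.055], -1]
  ]
}}

```text
time: 47.45
tool_pos: [585.3, 361.2, 74.3]
tcp_rot: [-180.0, -0.1, -179.9]
ft_force: [0.1, 0.1, -1.0]
finger_gap: 49.8
```

{"method": "jog_arm", "body": {
  "plan": [
    [[0, 0, 0], [0, 0, 0.01], -1],
    [[0, 0, 0], [0, 0, 0.018], -1],
    [[0, 0, 0], [0, 0, 0.025], -1],
    [[0, 0, 0], [0, 0, 0.025], -1]
  ]
}}

```text
time: 47.95
tool_pos: [585.1, 361.1, 49.1]
tcp_rot: [-180.0, -0.1, -179.9]
ft_force: [-0.4, -1.1, -0.8]
finger_gap: 49.7
```

{"method": "jog_arm", "body": {
  "plan": [
    [[0, 0, 0], [0, 0, 0], 0.7],
    [[0, 0, 0], [0, 0, 0], 0.7],
    [[0, 0, 0], [0, 0, 0], 0.7],
    [[0, 0, 0], [0, 0, -0.015], 0.7],
    [[0, 0, 0], [0, 0, -0.04], 0.7],
    [[0, 0, 0], [0, 0, -0.065], 0.7],
    [[0, 0, 0], [0, 0, -0.086], 0.7]
  ]
}}

```text
time: 48.82
tool_pos: [586.3, 361.7, 138.9]
tcp_rot: [179.9, 0.1, -179.9]
ft_force: [0.2, -0.0, 0.2]
finger_gap: 72.3
```

```bash
python3 - <<'E'
import json; c=json.load(open('cmd.json')); c[2]+=-55-25+86; json.dump(c,open('cmd.json','w'));print(c)
E
python3 plan.py 480,250,150,180,1,3 430,-20,150,178,1,7;cp cmd.json c2.json; python3 plan.py 428,-429,140,172,1,9 428,-429,60,172,1,3
```

```text
[585.7423268190518, 361.41780198964375, 136.29200000000003, 180.135]
[[0, 0, 0.0], [0.035, -0.037, -0.005], 1.0], [[0, 0, 0.0], [0.071, -0.074, -0.009], 1.0], [[0, 0, 0.0], [0.106, -0.111, -0.014], 1.0], [[0, 0, 0.5], [0.113, -0.15, -0.014], 1.0], [[0, 0, 0.5], [0.12, -0.188, -0.014], 1.0], [[0, 0, 1.0], [0.128, -0.227, -0.014], 1.0], [[0, 0, 1.5], [0.135, -0.265, -0.014], 1.0], [[0, 0, 1.5], [0.142, -0.304, -0.014], 1.0], [[0, 0, 2.0], [0.149, -0.342, -0.014], 1.0], [[0, 0, 2.0], [0.157, -0.381, -0.014], 1.0], 10
[[0, 0, 0.5], [-0.001, -0.045, 0.001], 1.0], [[0, 0, 1.5], [-0.003, -0.091, 0.002], 1.0], [[0, 0, 2.0], [-0.004, -0.136, 0.003], 1.0], [[0, 0, 2.5], [-0.005, -0.182, 0.005], 1.0], [[0, 0, 3.5], [-0.006, -0.227, 0.006], 1.0], [[0, 0, 4.0], [-0.008, -0.273, 0.007], 1.0], [[0, 0, 5.0], [-0.009, -0.318, 0.008], 1.0], [[0, 0, 5.5], [-0.01, -0.363, 0.009], 1.0], [[0, 0, 6.0], [-0.012, -0.409, 0.01], 1.0], [[0, 0, 6.0], [-0.012, -0.409, 0.037], 1.0], [[0, 0, 6.0], [-0.012, -0.409, 0.064], 1.0], [[0, 0, 6.0], [-0.012, -0.409, 0.09], 1.0], 12
```

{"method": "jog_arm", "body": {
  "plan": [
    [[0, 0, 0], [0.035, -0.037, -0.005], 1],
    [[0, 0, 0], [0.071, -0.074, -0.009], 1],
    [[0, 0, 0], [0.106, -0.111, -0.014], 1],
    [[0, 0, 0.5], [0.113, -0.15, -0.014], 1],
    [[0, 0, 0.5], [0.12, -0.188, -0.014], 1],
    [[0, 0, 1], [0.128, -0.227, -0.014], 1],
    [[0, 0, 1.5], [0.135, -0.265, -0.014], 1],
    [[0, 0, 1.5], [0.142, -0.304, -0.014], 1],
    [[0, 0, 2], [0.149, -0.342, -0.014], 1],
    [[0, 0, 2], [0.157, -0.381, -0.014], 1]
  ]
}}

```text
time: 50.08
tool_pos: [429.6, -21.2, 151.3]
tcp_rot: [-180.0, 0.1, 178.1]
ft_force: [0.8, -1.0, -0.7]
finger_gap: 85.3
```

```bash
python3 meas.py 23|grep ring; python3 - <<'E'
from h import *
p=cv2.imread('pics/top23.png'); cv2.imwrite('pics/d23.png',cv2.resize(p[100:300,80:480],None,fx=2,fy=2))
E
```

```text
ring top 130 [573.9 362.8] [22.  50.2]
ring top 514 [ 464.5 -634.4] [ 40.5 103. ]
ring top 304 [ 427.  -427.6] [49.2 52.1]
ring scene 432 [ 431.3 -430.9] [49.9 58.6]
ring scene 638 [ 455.  -587.7] [42.7 66.8]
ring scene 754 [ 447.4 -638.7] [41.  73.5]
```

View pics/d23.png

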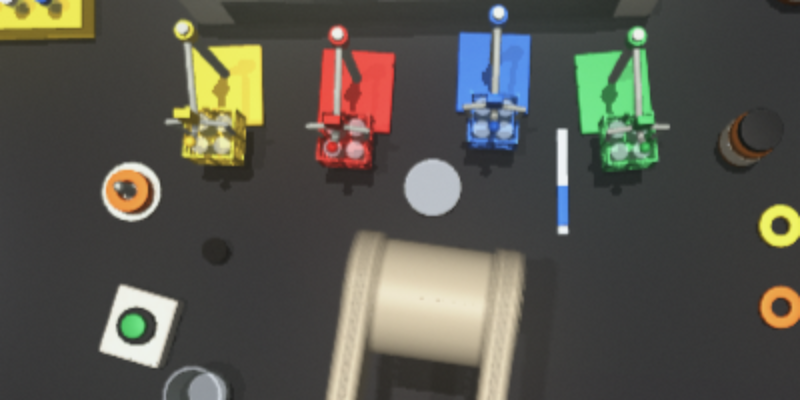

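Two rings stacked on the pin. Last ring at about (428,-428).

{"method": "jog_arm", "body": {
  "plan": [
    [[0, 0, 0.5], [-0.001, -0.045, 0.001], 1],
    [[0, 0, 1.5], [-0.003, -0.091, 0.002], 1],
    [[0, 0, 2], [-0.004, -0.136, 0.003], 1],
    [[0, 0, 2.5], [-0.005, -0.182, 0.005], 1],
    [[0, 0, 3.5], [-0.006, -0.227, 0.006], 1],
    [[0, 0, 4], [-0.008, -0.273, 0.007], 1],
    [[0, 0, 5], [-0.009, -0.318, 0.008], 1],
    [[0, 0, 5.5], [-0.01, -0.363, 0.009], 1],
    [[0, 0, 6], [-0.012, -0.409, 0.01], 1],
    [[0, 0, 6], [-0.012, -0.409, 0.037], 1],
    [[0, 0, 6], [-0.012, -0.409, 0.064], 1],
    [[0, 0, 6], [-0.012, -0.409, 0.09], 1]
  ]
}}

```text
time: 51.68
tool_pos: [429.0, -428.9, 60.0]
tcp_rot: [-180.0, 0.0, 172.1]
ft_force: [-0.1, -0.8, -0.6]
finger_gap: 85.7
```

```bash
cat cmd.json; python3 - <<'E'
from h import *
p,d=take('scene','24'); cv2.imwrite('pics/c24.png',cv2.resize(p[270:440,130:330],None,fx=3.5,fy=3.5))
E
```

```text
[428.32335636332334, -429.1249439975236, 60.29200000000003, 172.135]
```

View pics/c24.png

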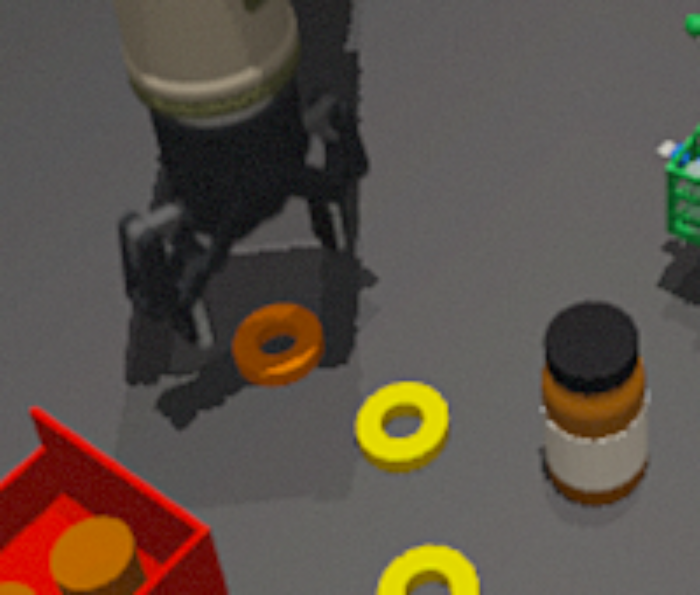

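The gripper straddles the last ring (px 278,343), clear of the red bin and yellow rings.

{"method": "jog_arm", "body": {
  "plan": [
    [[0, 0, 0], [0, 0, 0.015], 1],
    [[0, 0, 0], [0, 0, 0.028], 1],
    [[0, 0, 0], [0, 0, 0.04], 1],
    [[0, 0, 0], [0, 0, 0.04], 1],
    [[0, 0, 0], [0, 0, 0.04], 1],
    [[0, 0, 0], [0, 0, 0.04], -1],
    [[0, 0, 0], [0, 0, 0.04], -1],
    [[0, 0, 0], [0, 0, 0.04], -1],
    [[0, 0, 0], [0, 0, 0.04], -1],
    [[0, 0, 0], [0, 0, 0.04], -1]
  ]
}}

```text
time: 52.98
tool_pos: [428.7, -429.6, 21.2]
tcp_rot: [-179.9, 0.1, 172.1]
ft_force: [-1.1, 0.8, 6.3]
finger_gap: 49.2
```

```bash
python3 - <<'E'
import json; c=json.load(open('cmd.json')); c[2]+=-40; json.dump(c,open('cmd.json','w'));print(c)
E
python3 plan.py 428,-429,120,172,-1,3 430,0,150,178,-1,9; cp cmd.json cmdA.json; python3 plan.py 500,290,150,180,-1,7 586,361,145,180,-1,4
```

```text
[428.32335636332334, -429.1249439975236, 20.29200000000003, 172.135]
[[0, 0, 0.0], [0.0, 0.0, -0.033], -1.0], [[0, 0, 0.0], [0.0, 0.0, -0.066], -1.0], [[0, 0, 0.0], [0.0, 0.0, -0.1], -1.0], [[0, 0, -0.5], [0.007, 0.047, -0.103], -1.0], [[0, 0, -1.0], [0.013, 0.095, -0.106], -1.0], [[0, 0, -2.0], [0.019, 0.142, -0.11], -1.0], [[0, 0, -2.5], [0.026, 0.189, -0.113], -1.0], [[0, 0, -3.0], [0.032, 0.236, -0.116], -1.0], [[0, 0, -4.0], [0.038, 0.284, -0.12], -1.0], [[0, 0, -4.5], [0.044, 0.331, -0.123], -1.0], [[0, 0, -5.0], [0.051, 0.378, -0.126], -1.0], [[0, 0, -6.0], [0.057, 0.425, -0.13], -1.0], 12
[[0, 0, -0.5], [-0.009, 0.042, 0.0], -1.0], [[0, 0, -0.5], [-0.017, 0.084, 0.0], -1.0], [[0, 0, -1.0], [-0.026, 0.125, 0.0], -1.0], [[0, 0, -1.0], [-0.035, 0.167, 0.0], -1.0], [[0, 0, -1.5], [-0.043, 0.209, 0.0], -1.0], [[0, 0, -1.5], [-0.052, 0.251, 0.0], -1.0], [[0, 0, -2.0], [-0.06, 0.292, 0.0], -1.0], [[0, 0, -2.0], [-0.081, 0.311, 0.002], -1.0], [[0, 0, -2.0], [-0.102, 0.329, 0.003], -1.0], [[0, 0, -2.0], [-0.123, 0.348, 0.004], -1.0], [[0, 0, -2.0], [-0.144, 0.366, 0.005], -1.0], 11
```

{"method": "jog_arm", "body": {
  "plan": [
    [[0, 0, 0], [0, 0, -0.033], -1],
    [[0, 0, 0], [0, 0, -0.066], -1],
    [[0, 0, 0], [0, 0, -0.1], -1],
    [[0, 0, -0.5], [0.007, 0.047, -0.103], -1],
    [[0, 0, -1], [0.013, 0.095, -0.106], -1],
    [[0, 0, -2], [0.019, 0.142, -0.11], -1],
    [[0, 0, -2.5], [0.026, 0.189, -0.113], -1],
    [[0, 0, -3], [0.032, 0.236, -0.116], -1],
    [[0, 0, -4], [0.038, 0.284, -0.12], -1],
    [[0, 0, -4.5], [0.044, 0.331, -0.123], -1],
    [[0, 0, -5], [0.051, 0.378, -0.126], -1],
    [[0, 0, -6], [0.057, 0.425, -0.13], -1]
  ]
}}

```text
time: 54.48
tool_pos: [429.4, 1.2, 150.0]
tcp_rot: [180.0, -0.0, 178.1]
ft_force: [0.6, 0.3, -2.5]
finger_gap: 49.4
```

{"method": "jog_arm", "body": {
  "plan": [
    [[0, 0, -0.5], [-0.009, 0.042, 0], -1],
    [[0, 0, -0.5], [-0.017, 0.084, 0], -1],
    [[0, 0, -1], [-0.026, 0.125, 0], -1],
    [[0, 0, -1], [-0.035, 0.167, 0], -1],
    [[0, 0, -1.5], [-0.043, 0.209, 0], -1],
    [[0, 0, -1.5], [-0.052, 0.251, 0], -1],
    [[0, 0, -2], [-0.06, 0.292, 0], -1],
    [[0, 0, -2], [-0.081, 0.311, 0.002], -1],
    [[0, 0, -2], [-0.102, 0.329, 0.003], -1],
    [[0, 0, -2], [-0.123, 0.348, 0.004], -1],
    [[0, 0, -2], [-0.144, 0.366, 0.005], -1],
    [[0, 0, -2], [-0.144, 0.366, 0.005], -1]
  ]
}}

```text
time: 55.98
tool_pos: [586.2, 361.4, 143.9]
tcp_rot: [-180.0, -0.1, -179.8]
ft_force: [-0.9, -0.3, -1.1]
finger_gap: 49.6
```

```bash
cat cmd.json; python3 - <<'E'
from h import *
for n in('scene','top'):
    p,d=take(n,'25'); P=cloud(n,d); m=mask(p,'orange')&(P[...,2]>105)&(P[...,2]<160)&(np.abs(P[...,0]-586)<50)&(np.abs(P[...,1]-361)<50)
    Q=P[m]; print(n,m.sum(),np.nanmedian(Q,0),np.nanpercentile(Q,[3,97],axis=0))
E
```

```text
[585.8513691424687, 360.7967261128096, 145.29200000000003, 180.135]scene 26 [587.19016282 350.7222885  136.97139431] [[563.75506616 339.79059183 128.84284801]
 [600.16959484 381.56621381 140.13687872]]
top 61 [568.44571135 348.25865094 134.77105971] [[560.47273416 338.65736364 128.4766535 ]
 [576.04779912 358.95706914 139.87170045]]
```

{"method": "jog_arm", "body": {
  "plan": [
    [[0, 0, 0], [0, 0, 0.012], -1],
    [[0, 0, 0], [0, 0, 0.024], -1],
    [[0, 0, 0], [0, 0, 0.036], -1],
    [[0, 0, 0], [0, 0, 0.048], -1],
    [[0, 0, 0], [0, 0, 0.06], -1],
    [[0, 0, 0], [0, 0, 0.07], -1],
    [[0, 0, 0], [0, 0, 0.07], -1]
  ]
}}

```text
time: 56.95
tool_pos: [585.1, 360.4, 73.8]
tcp_rot: [-179.9, -0.1, -179.9]
ft_force: [0.9, 1.1, -1.8]
finger_gap: 49.4
```

{"method": "jog_arm", "body": {
  "plan": [
    [[0, 0, 0], [0, 0, 0.006], -1],
    [[0, 0, 0], [0, 0, 0.012], -1],
    [[0, 0, 0], [0, 0, 0.012], -1]
  ]
}}

```text
time: 57.32
tool_pos: [585.5, 360.6, 62.6]
tcp_rot: [-180.0, -0.1, -179.9]
ft_force: [-0.2, -0.8, -1.0]
finger_gap: 49.4
```

{"method": "jog_arm", "body": {
  "plan": [
    [[0, 0, 0], [0, 0, 0], 0.7],
    [[0, 0, 0], [0, 0, 0], 0.7],
    [[0, 0, 0], [0, 0, 0], 0.7],
    [[0, 0, 0], [0, 0, -0.015], 0.7],
    [[0, 0, 0], [0, 0, -0.04], 0.7],
    [[0, 0, 0], [0, 0, -0.065], 0.7],
    [[0, 0, 0], [0, 0, -0.087], 0.7]
  ]
}}

```text
time: 58.2
tool_pos: [586.3, 361.0, 152.8]
tcp_rot: [179.9, 0.1, -179.9]
ft_force: [-0.2, -0.0, 0.5]
finger_gap: 73.0
```

```bash
python3 - <<'E'
import json; c=json.load(open('cmd.json')); c[2]+=5; json.dump(c,open('cmd.json','w'));print(c)
E
python3 plan.py 480,230,150,180,-1,4 400,100,150,180,-1,4
```

```text
[585.8513691424687, 360.7967261128096, 150.29200000000003, 180.135]
[[0, 0, 0.0], [0.027, -0.033, 0.0], -1.0], [[0, 0, 0.0], [0.053, -0.065, 0.0], -1.0], [[0, 0, 0.0], [0.08, -0.098, 0.0], -1.0], [[0, 0, 0.0], [0.106, -0.131, 0.0], -1.0], [[0, 0, 0.0], [0.126, -0.163, 0.0], -1.0], [[0, 0, 0.0], [0.146, -0.195, 0.0], -1.0], [[0, 0, 0.0], [0.166, -0.228, 0.0], -1.0], [[0, 0, 0.0], [0.186, -0.26, 0.0], -1.0], 8
```

{"method": "jog_arm", "body": {
  "plan": [
    [[0, 0, 0], [0.027, -0.033, 0], 0.7],
    [[0, 0, 0], [0.053, -0.065, 0], -1],
    [[0, 0, 0], [0.08, -0.098, 0], -1],
    [[0, 0, 0], [0.106, -0.131, 0], -1],
    [[0, 0, 0], [0.126, -0.163, 0], -1],
    [[0, 0, 0], [0.146, -0.195, 0], -1],
    [[0, 0, 0], [0.166, -0.228, 0], -1],
    [[0, 0, 0], [0.186, -0.26, 0], -1]
  ]
}}

```text
time: 59.2
tool_pos: [400.1, 99.4, 151.2]
tcp_rot: [-180.0, 0.1, -179.9]
ft_force: [0.0, -0.4, -0.4]
finger_gap: -0.1
```

```bash
python3 - <<'E'
from h import *
for n in('scene','top'):
    p,d=take(n,'26'); P=cloud(n,d)
    m=mask(p,'orange')&(np.abs(P[...,0]-586)<50)&(np.abs(P[...,1]-361)<50)
    if m.sum()>5: print(n,m.sum(),np.nanpercentile(P[m],[3,50,97],axis=0).round(1))
    b=mask(p,'green')&(P[...,1]>280); 
    if b.sum()>5: print(n,'btn',np.nanpercentile(P[b],[5,50,95],axis=0).round(1))
    if n=='top': cv2.imwrite('pics/d26.png',cv2.resize(p[100:300,80:480],None,fx=2,fy=2)); cv2.imwrite('pics/e26.png',cv2.resize(p[160:300,110:220],None,fx=5,fy=4))
    else: cv2.imwrite('pics/c26.png',cv2.resize(p[100:400,240:510],None,fx=2,fy=2))
E
```

```text
scene 69 [[563.3 338.6  39.4]
 [573.8 358.7  52.7]
 [610.6 379.5  56.4]]
scene btn [[412.5 333.1  50.5]
 [426.1 343.4  57.3]
 [436.2 358.6  61. ]]
top 314 [[560.5 334.8  23.8]
 [581.8 353.4  49.6]
 [605.8 381.1  55.2]]
top btn [[409.  336.7  50.7]
 [420.7 348.   55.3]
 [432.6 359.5  59.4]]
```

View pics/d26.png

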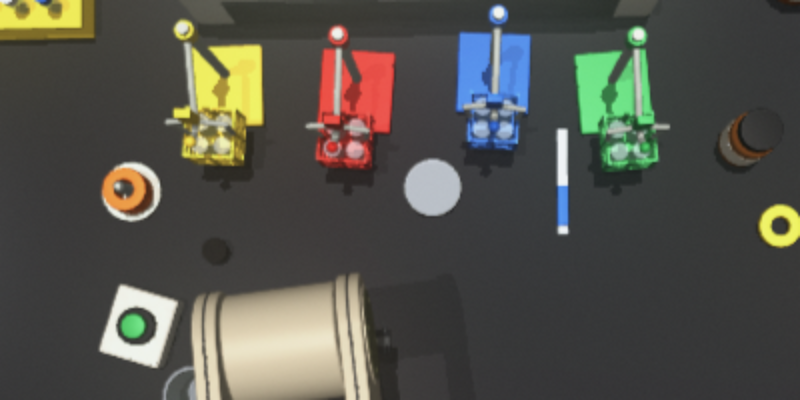

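View pics/c26.png

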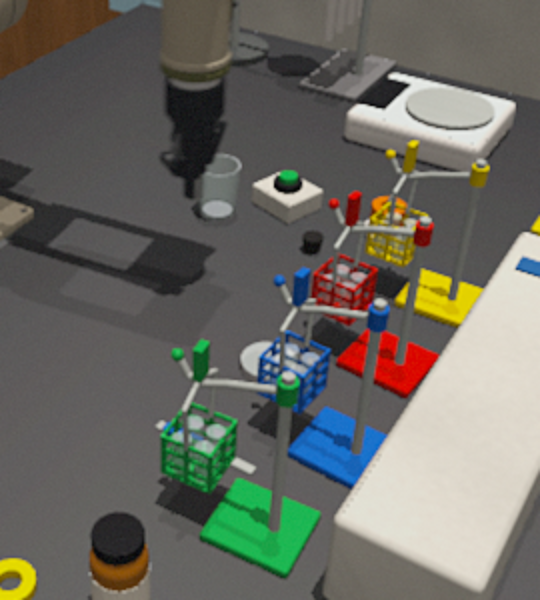

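View pics/e26.png

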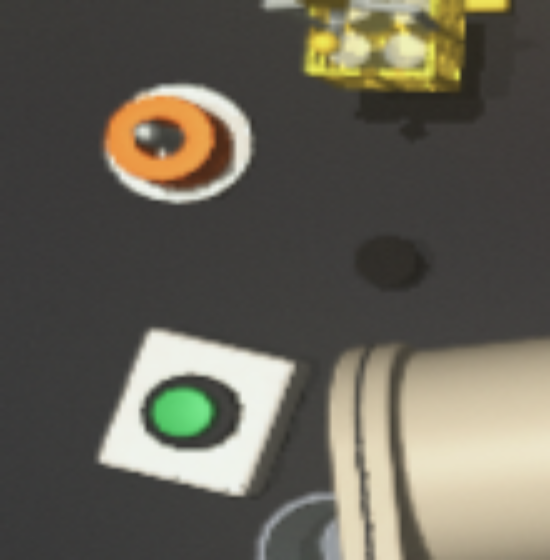

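All baskets hang, three rings are flat (top at ~52 mm). Now the button at about (421,348), top z ≈ 56.

```bash
python3 plan.py 421,348,150,180,-1,7 421,348,85,180,-1,3; cat cmd.json
```

```text
[[0, 0, 0.0], [-0.003, 0.035, 0.0], -1.0], [[0, 0, 0.0], [-0.006, 0.071, 0.0], -1.0], [[0, 0, 0.0], [-0.009, 0.106, 0.0], -1.0], [[0, 0, 0.0], [-0.012, 0.141, 0.0], -1.0], [[0, 0, 0.0], [-0.015, 0.177, 0.0], -1.0], [[0, 0, 0.0], [-0.018, 0.212, 0.0], -1.0], [[0, 0, 0.0], [-0.021, 0.248, 0.0], -1.0], [[0, 0, 0.0], [-0.021, 0.248, 0.022], -1.0], [[0, 0, 0.0], [-0.021, 0.248, 0.044], -1.0], [[0, 0, 0.0], [-0.021, 0.248, 0.065], -1.0], 10
[420.8801014613068, 348.40798769154856, 85.29200000000003, 180.135]
```

{"method": "jog_arm", "body": {
  "plan": [
    [[0, 0, 0], [-0.003, 0.035, 0], -1],
    [[0, 0, 0], [-0.006, 0.071, 0], -1],
    [[0, 0, 0], [-0.009, 0.106, 0], -1],
    [[0, 0, 0], [-0.012, 0.141, 0], -1],
    [[0, 0, 0], [-0.015, 0.177, 0], -1],
    [[0, 0, 0], [-0.018, 0.212, 0], -1],
    [[0, 0, 0], [-0.021, 0.248, 0], -1],
    [[0, 0, 0], [-0.021, 0.248, 0.022], -1],
    [[0, 0, 0], [-0.021, 0.248, 0.044], -1],
    [[0, 0, 0], [-0.021, 0.248, 0.065], -1],
    [[0, 0, 0], [-0.021, 0.248, 0.065], -1]
  ]
}}

```text
time: 60.68
tool_pos: [419.7, 348.2, 83.9]
tcp_rot: [-179.9, -0.2, -179.9]
ft_force: [0.0, 0.4, 0.6]
finger_gap: -0.1
```

```bash
python3 - <<'E'
from h import *
p,d=take('scene','27'); cv2.imwrite('pics/c27.png',cv2.resize(p[120:230,340:440],None,fx=5,fy=5))
E
```

```text
(no output)
```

View pics/c27.png

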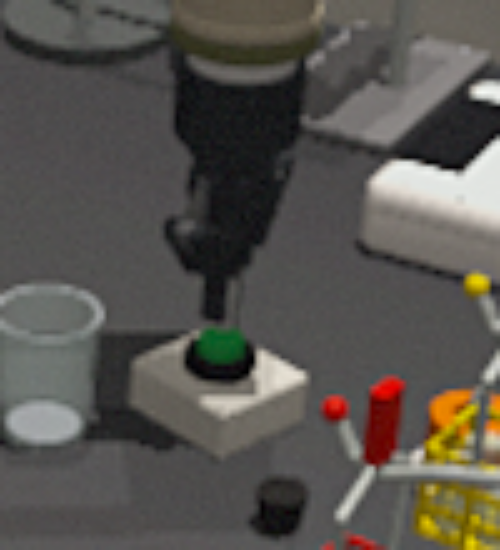

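The shut fingertips are just above the button (px 220,345). Press in small steps.

{"method": "jog_arm", "body": {
  "plan": [
    [[0, 0, 0], [0, 0, 0.004], -1],
    [[0, 0, 0], [0, 0, 0.008], -1],
    [[0, 0, 0], [0, 0, 0.011], -1],
    [[0, 0, 0], [0, 0, 0.011], -1]
  ]
}}

```text
time: 61.22
tool_pos: [420.9, 348.4, 74.3]
tcp_rot: [180.0, 0.0, -179.9]
ft_force: [-0.1, -0.0, -0.7]
finger_gap: -0.1
```

{"method": "jog_arm", "body": {
  "plan": [
    [[0, 0, 0], [0, 0, 0.002], -1],
    [[0, 0, 0], [0, 0, 0.004], -1],
    [[0, 0, 0], [0, 0, 0.004], -1]
  ]
}}

```text
time: 61.6
tool_pos: [421.1, 348.5, 70.5]
tcp_rot: [180.0, 0.0, -179.9]
ft_force: [-0.0, 0.3, 3.0]
finger_gap: 0.5
```

{"method": "jog_arm", "body": {
  "plan": [
    [[0, 0, 0], [0, 0, 0.001], -1],
    [[0, 0, 0], [0, 0, 0.002], -1],
    [[0, 0, 0], [0, 0, 0.002], -1]
  ]
}}

```text
time: 61.98
tool_pos: [421.0, 348.5, 68.4]
tcp_rot: [180.0, 0.0, -179.9]
ft_force: [-0.6, 0.0, 4.9]
finger_gap: -0.0
```

{"method": "jog_arm", "body": {
  "plan": [
    [[0, 0, 0], [0, 0, 0.001], -1],
    [[0, 0, 0], [0, 0, 0.001], -1],
    [[0, 0, 0], [0, 0, 0.001], -1]
  ]
}}

```text
time: 62.35
tool_pos: [421.1, 348.5, 68.0]
tcp_rot: [180.0, 0.0, -179.9]
ft_force: [-2.4, -2.0, 9.9]
finger_gap: 0.1
```

Fully down (force climbs past 5 N at the stop). Let go and retreat.

{"method": "jog_arm", "body": {
  "plan": [
    [[0, 0, 0], [0, 0, -0.01], -1],
    [[0, 0, 0], [0, 0, -0.03], -1],
    [[0, 0, 0], [0, 0, -0.06], -1],
    [[0, 0, 0], [0, 0, -0.1], -1],
    [[0, 0, 0], [0.03, -0.04, -0.12], -1],
    [[0, 0, 0], [0.06, -0.08, -0.14], -1],
    [[0, 0, 0], [0.08, -0.12, -0.15], -1],
    [[0, 0, 0], [0.08, -0.16, -0.15], -1],
    [[0, 0, 0], [0.08, -0.2, -0.15], -1],
    [[0, 0, 0], [0.08, -0.2, -0.15], -1]
  ]
}}

```text
time: 63.6
tool_pos: [341.3, 146.4, 217.3]
tcp_rot: [-180.0, 0.0, 179.9]
ft_force: [-0.6, -0.2, -0.8]
finger_gap: 0.1
```

```bash
python3 - <<'E'
from h import *
for n in('scene','top'):
    p,d=take(n,'28'); P=cloud(n,d)
    m=mask(p,'orange')&(np.abs(P[...,0]-586)<50)&(np.abs(P[...,1]-361)<50)
    if m.sum()>5: print(n,m.sum(),np.nanpercentile(P[m],[3,50,97],axis=0).round(1))
    b=mask(p,'green')&(P[...,1]>280); 
    if b.sum()>5: print(n,'btn',np.nanpercentile(P[b],[5,50,95],axis=0).round(1))
    if n=='top': cv2.imwrite('pics/d28.png',cv2.resize(p[100:300,80:480],None,fx=2,fy=2))
    else: cv2.imwrite('pics/c28.png',cv2.resize(p[100:400,240:510],None,fx=2,fy=2))
E
```

```text
scene 71 [[563.4 340.   32.3]
 [574.1 357.3  52.9]
 [610.7 382.8  56.6]]
scene btn [[411.8 335.2  49.7]
 [424.5 343.3  56.9]
 [435.4 358.9  61. ]]
top 321 [[560.4 334.4  24.1]
 [581.4 353.4  49.2]
 [605.4 380.9  54.9]]
top btn [[409.  335.9  50.5]
 [420.8 347.9  55.6]
 [432.8 360.8  59.4]]
```

View pics/d28.png

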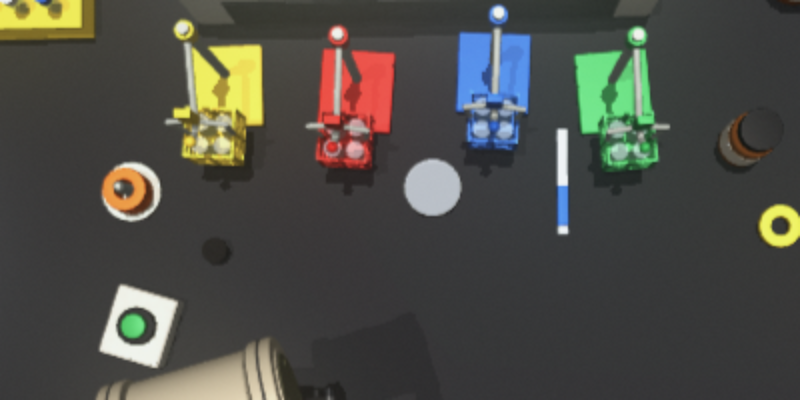

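View pics/c28.png

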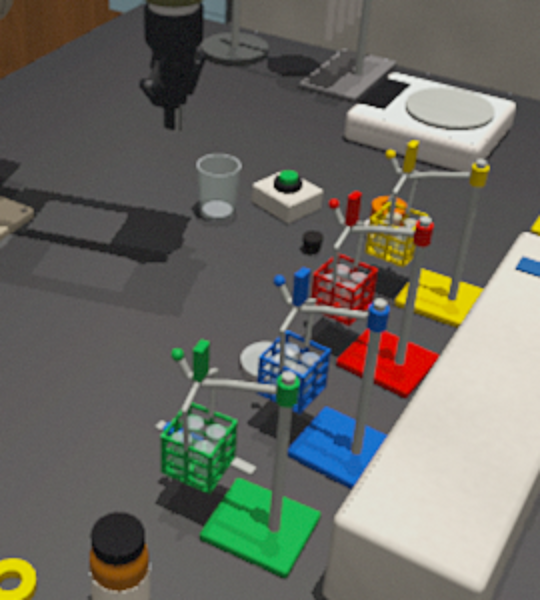

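Everything is in place, the button is back up, and the robot touches nothing.

```bash
python3 -c "
from bench import *
print(hand_in(), sense()['time'])"
```

```text
the job is handed in; nothing more can be done
the job is handed in; nothing more can be done
```

All four baskets hang on the hooks of their own colour, and the three orange rings are stacked on the post. I then pressed the start button down, let it go, and handed in the job at about 64 s.

**Last pictures:** These came from both cameras with the arm withdrawn. All four bails sit in the hook dips. The ring stack's top is at about 52 mm, as expected for three rings lying flat on the foot. The button's top reads 55–57 mm, the same as before the press. The jar, spatula, dish and stopper look unmoved; the arm partly covers the beaker from above, but it looks unmoved in the side view.

**Button:** The press force rose from 3 to 5 to 10 N as I lowered in small steps. The last rise came with almost no further travel, so the button was at its stop, though I had no direct reading of its travel.

**Things that were off:**
- **Red basket:** I lowered it slightly too far and pressed on its hook with 24 N, so I backed off before releasing.
- **First ring:** It looked tilted at the first grip and the opening read 49 mm instead of 52 mm. I reopened and gripped it again. All three rings read 49–50 mm when held, so the opening reading is probably biased.

I saw no object get knocked aside during the run.

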